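# Clip a tray to the bench rail and load two felt bobs

### The arm

A 7-joint arm with a two-finger parallel gripper is mounted at the origin on the work surface. World frame = base frame: x ahead of the robot, y to its left, z up, the work surface at z = 0. Lengths are in m, angles in rad, forces in N, time in s.
With the tool pointing down it reaches from about 0.425 to 0.875 m from the base axis. Payload 4.7 kg.
Tool frame: the origin (TCP) lies at the very end of the fingers, on their centre line; the grasp point (between the pads) lies 19 mm behind it; z points along the fingers, y is the direction in which the jaws open and shut (so a half turn about z gives the same grasp; the last joint's range is limited). The gripper opens to 87 mm and grips with 3 to 60 N. Pads are 19 mm wide; open, the fingers measure 117 mm over their backs; the gripper's body (75 mm by 190 mm) begins 51 mm behind the grasp point.
Start: joints at [-1.329, 0.321, -0.07, 1.45, 0.023, 1.371, -0.057], TCP at [0.147, 0.633, 0.188] pointing down, gripper open.
Joint ranges: [-2.86, 2.86], [-0.3, 2.09], [-1.38, 1.24], [0.06, 2.45], [-1.56, 4.7], [0.09, 2.05], [-2.69, 2.69]. Speed limits (rad/s): [2.57, 2.57, 3.14, 3.14, 3.14, 3.14, 3.14].

### API

Orientations are given as a unit quaternion [x, y, z, w].
In Python, from workcell import robot gives the robot as it stands.
- The arm moves only by the tool servo_tool, never from a script. Its argument "motion" is a list of rows, each a list of 3 entries, a list of its own where there are three numbers: the shift along the tool's x, y, z in mm, then the turn about the tool's z in degrees, then the gripper's target within -1 to 1 (fully open at 1, half-way at 0, shut at -1). A call has 1 to 10 rows; each row shifts and turns the commanded pose from where the row before left it, along the tool's axes as they then stand; what a row does not reach is not made up. A row lasts 1/8 s, in which the tool goes at most 62.5 mm and 10.7 degrees, less where a joint would pass 70% of its speed; a pose out of reach is approached as far as the arm can. A call with a gripper value outside its range is refused whole. The fingers move at their own pace and stop on an object; "newtons" is the grip in N (left out, the last holds). Time passes only in rows, so rows that do not move let the fingers close. It gives the time, the measured TCP pose, the force and the opening at its end, in the units of the state.
- robot.read_state(): the state, without advancing time (a new reading comes with each control period).
- robot.camera(name): name is "scene" or "top"; returns the picture (480x640x3 uint8, blue, green, red); there is no depth.
- robot.get_calibration(name): a dict with "vfov" (degrees; the focal length in pixels is half the picture's height over the tangent of half this angle, whatever the lens; pixels are square), "cx", "cy" (the principal point, pixels), "extrinsics" (4x4, takes a point from camera to world coordinates). Camera axes: x right, y up, looking along -z (the intrinsics and any distortion apply to the point x, -y, -z); pixel columns grow to the right and rows downward; lengths in m; the calibration is good to about 2 mm. A picture is of the moment at which its call begins. get_calibration takes no time and is no camera call.
- robot.sign_off(): hands the job in, once; it reports no verdict.
The state is a dict: "time_s": time; "joint_positions": joint angles; "qvel": joint speeds; "tau": joint torques, N m; "ee_pos": TCP position; "eef_rot": TCP orientation; "force": force on the tool from outside, world axes, zero at the start; "moment": the same for the moment, N m; "grip_width": finger opening in m.
Only numpy, scipy, OpenCV 4.12 (cv2) and the standard library are available. Lean on these libraries where they do the work, as an engineer would, in place of code of your own. Each camera call takes 0.05 s, during which the arm holds its last target.

### The job

Clip the green parts tray onto the free stretch of the jeweller's bench rail: hook its fixed steel lip under the long edge of the rail farthest from the robot while the other end is still raised, then rock that end down and press the orange pad until the sprung black foot clicks under the near edge and the tray lies flat. Then put exactly two of the four felt bobs right down in its pocket and leave the other two standing where they are. Don't disturb the other tools on the bench.

Things in the scene. Friction and masses are not known exactly. Their poses are not given: they have to be found in the camera images.
- rail: Fixed bench rail: wooden base 100 x 340 x 8 mm, dark spine 28 mm wide, on it an aluminium strip 60 mm wide (x), 300 long (y), 4 thick, overhanging the spine 16 mm at both long edges (x = -30, farthest from the robot, and +30). Origin at the bench under the centre, z up. Strip top 36 mm, underside 32 mm above the bench. A fixed wooden bur block fills y = +90 to +140, up to 52 mm above the strip.
- rail_spot (a point): On the strip's top face, on the rail's centre line at rail y = -50 mm, axes as the rail's: where the tray's origin may go (up to 65 mm either way along the rail will do). Seated, the tray's origin is at this height on the centre line and its x axis runs along the rail's x.
- tray: Loose green clip-on tray, 0.17 kg, 56 mm wide (y), x = -34 to +44 mm, smooth sides from z = 0 to 20. Origin on its flat underside, x from lip end to foot end, z up. Starts on the bench standing on lip and foot, origin 13.6 mm up. Block with orange pad at x = +18 to +44. When placing it keep fingers above its underside: the rail runs on at both sides.
- tray_lip (a point): Upper edge of the steel lip's tip: x = -23, y = 0, z = -8.5 mm in the tray's frame. The lip (z = -13.6 to -8.5) reaches inwards from a wall whose inner face is at x = -30. The 4 mm strip enters this 8.5 mm throat with the foot end raised about 20 degrees. Hooked and let go, the tray stays leaning about 10 degrees, foot on the rail's other edge; its weight does not click it.
- tray_press (a point): Point on top of the orange press pad, above the foot: x = +28, y = 0, z = +20 mm in the tray's frame. With the lip hooked, about 6 to 10 N straight down here clicks the foot.
- tray_in (a point): Centre of the pocket's floor: x = -6, y = 0, z = +3 mm in the tray's frame, axes the tray's. The pocket is open from x = -30 to +18 and y = -24 to +24 mm, wall tops at z = +20.
- foot (a joint): Sprung black foot under the tray's pad end, 46 mm wide, bottom at z = -13.6 mm. 0 = sprung out (towards the lip end), up to 0.006 m = pushed back along the tray's +x. Its ramp is forced back about 3.5 mm as it passes the rail's edge and springs back under 1 mm when it clicks.
- strip: Fixed light-wood strip 50 x 200 x 10 mm on which the bobs stand in a row along its y; origin at the bench under its centre.
- bob0_center (a point): Centre of felt bob 0: an upright off-white hard-felt cylinder, 16 mm diameter, 34 mm tall, about 15 g, standing on the strip (this point is 17 mm above its foot, so 27 mm above the bench at the start). Bobs 0 to 3 stand in this order along the strip, 46 mm apart; all are alike.
- bob1_center (a point): Centre of felt bob 1: an upright off-white hard-felt cylinder, 16 mm diameter, 34 mm tall, about 15 g, standing on the strip (this point is 17 mm above its foot, so 27 mm above the bench at the start). Bobs 0 to 3 stand in this order along the strip, 46 mm apart; all are alike.
- bob2_center (a point): Centre of felt bob 2: an upright off-white hard-felt cylinder, 16 mm diameter, 34 mm tall, about 15 g, standing on the strip (this point is 17 mm above its foot, so 27 mm above the bench at the start). Bobs 0 to 3 stand in this order along the strip, 46 mm apart; all are alike.
- bob3_center (a point): Centre of felt bob 3: an upright off-white hard-felt cylinder, 16 mm diameter, 34 mm tall, about 15 g, standing on the strip (this point is 17 mm above its foot, so 27 mm above the bench at the start). Bobs 0 to 3 stand in this order along the strip, 46 mm apart; all are alike.
- bob0: Felt bob 0, origin at the centre of its foot.
- bob1: Felt bob 1, origin at the centre of its foot.
- bob2: Felt bob 2, origin at the centre of its foot.
- bob3: Felt bob 3, origin at the centre of its foot.
- hammer: Loose hammer lying on the bench, 200 mm long, origin under its middle; to be left alone.
- brush: Loose brass brush with a wooden back, 150 x 35 x 30 mm, origin under its centre; to be left alone.
- jar: Loose amber jar with a black cap, 60 mm diameter, 70 mm tall, origin under its centre; to be left alone.
- tweezers: Loose steel tweezers, closed, with a blue end, 115 x 13 x 8 mm, lying flat between tray and strip, origin under the centre; to be left alone.
Mind the look-alikes: they are no part of the job. Several things have the shape of the tray; the one meant has the colours described above.

How it is judged:
By the outcome, as a careful person would: the job done as asked, in the order asked, and still so for the second after the job is handed in, with the robot touching nothing.
It also fails if it takes over 67 s, if anything falls off the work surface, if the arm or the gripper's body presses on something with over 40 N, if the wrist force passes 120 N, or if a joint passes its speed limit or range.

## Working session

There is one attempt and no reset: what is moved stays moved. The work goes in short steps, Python scripts to look and compute and a tool call to move; the robot and the scene stay as the last step left them, time stands still between calls to the robot, and variables do not carry over. Pictures are saved under pics/ and viewed, and the job is handed in when it is done.

Besides the shell and the picture viewer there is one more tool, called after "Call:" as name(argument=value, ...) on one line, values as JSON. servo_tool: Moves the arm, as the interface text tells. Its arguments: {"type":"object","properties":{"motion":{"type":"array"},"newtons":{"type":"number"}},"required":["motion"]}

```bash
mkdir -p pics; ls; python3 - <<'E'
from workcell import robot
import cv2
s=robot.read_state()
print({k:s[k] for k in ("time_s","ee_pos","eef_rot","force","grip_width")})
for n in("scene","top"):
    cv2.imwrite(f"pics/{n}0.png",robot.camera(n)); c=robot.get_calibration(n); print(n,c)
E
```

```text
pics
{'time_s': 0.0, 'ee_pos': array([0.1467025 , 0.63258176, 0.18736036]), 'eef_rot': array([ 1.13650417e-01,  9.93520342e-01, -9.53738538e-04, -6.04120577e-05]), 'force': array([0.31115322, 0.39921373, 1.25157714]), 'grip_width': 0.08734185514643104}
scene {'vfov': 54.679441978577344, 'cx': 318.37931364427754, 'cy': 240.74949688772412, 'extrinsics': array([[-0.80485772, -0.4179008 ,  0.42138221,  0.93421705],
       [ 0.59318556, -0.58838145,  0.549489  ,  0.59388119],
       [ 0.01830158,  0.69221831,  0.72145607,  0.80716534],
       [ 0.        ,  0.        ,  0.        ,  1.        ]])}
top {'vfov': 49.349759236418635, 'cx': 326.9858880227436, 'cy': 236.83405567686302, 'extrinsics': array([[ 0.02420824,  0.99196251, -0.12419474,  0.34475594],
       [-0.99945268,  0.02681628,  0.01937085,  0.03269723],
       [ 0.0225456 ,  0.12365783,  0.99206877,  1.15145586],
       [ 0.        ,  0.        ,  0.        ,  1.        ]])}
```

View pics/scene0.png

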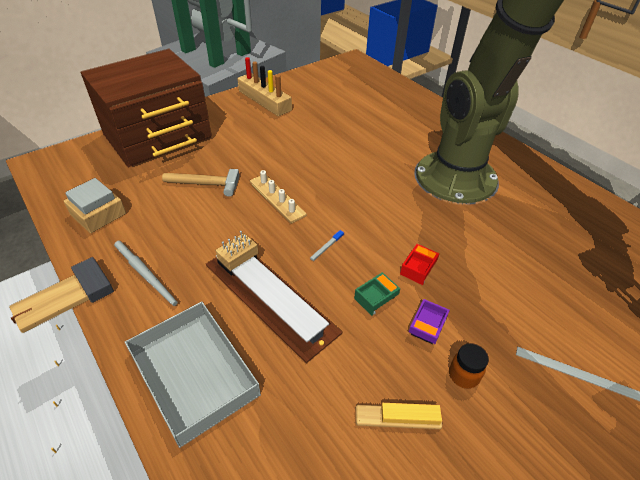

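View pics/top0.png

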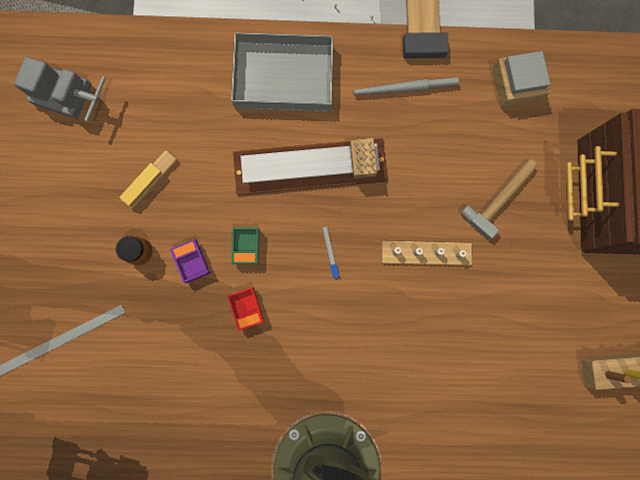

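```bash
cat > h.py <<'E'
import numpy as np, cv2
from workcell import robot
def cal(n):
    c=robot.get_calibration(n); f=240/np.tan(np.radians(c["vfov"]/2)); return f,c["cx"],c["cy"],np.array(c["extrinsics"])
def ray(n,uv):
    f,cx,cy,E=cal(n); uv=np.atleast_2d(np.asarray(uv,float))
    d=np.c_[(uv[:,0]-cx)/f,-(uv[:,1]-cy)/f,-np.ones(len(uv))]
    return E[:3,3],d@E[:3,:3].T
def plane(n,uv,z):
    o,d=ray(n,uv); t=(z-o[2])/d[:,2]; return o+d*t[:,None]
def proj(n,P):
    f,cx,cy,E=cal(n); q=(np.atleast_2d(P)-E[:3,3])@E[:3,:3]
    return np.c_[cx+f*q[:,0]/-q[:,2],cy-f*q[:,1]/-q[:,2]]
def tri(uv1,uv2,n1="top",n2="scene"):
    o1,d1=ray(n1,uv1);o2,d2=ray(n2,uv2);out=[]
    for a,b in zip(d1,d2):
        A=np.c_[a,-b]; s=np.linalg.lstsq(A,o2-o1,rcond=None)[0]
        p,q=o1+a*s[0],o2+b*s[1]; out.append(np.r_[(p+q)/2,np.linalg.norm(p-q)])
    return np.array(out)
def crop(img,x0,y0,x1,y1,k,fn): cv2.imwrite(fn,cv2.resize(img[y0:y1,x0:x1],None,fx=k,fy=k,interpolation=cv2.INTER_CUBIC))
E
python3 - <<'E'
from h import *
t=cv2.imread("pics/top0.png");s=cv2.imread("pics/scene0.png")
a=cv2.resize(t[210:290,110:310],None,fx=4,fy=4,interpolation=cv2.INTER_CUBIC)
cv2.imwrite("pics/c_top.png",a)
crop(t,225,125,395,205,4,"pics/c_rail.png")
crop(s,340,230,460,350,5,"pics/c_sc.png")
crop(s,200,220,350,370,4,"pics/c_scr.png")
# strip white
for n,im in(("top",t),("scene",s)):
    hsv=cv2.cvtColor(im,cv2.COLOR_BGR2HSV)
    m=((hsv[...,1]<40)&(hsv[...,2]>150)).astype(np.uint8)
    box=(225,130,400,200) if n=="top" else (210,240,345,360)
    k=np.zeros_like(m);k[box[1]:box[3],box[0]:box[2]]=1;m*=k
    c=max(cv2.findContours(m,0,cv2.CHAIN_APPROX_NONE)[0],key=cv2.contourArea)[:,0]
    P=plane(n,c,0.036)[:,:2].astype(np.float32)*1000
    r=cv2.minAreaRect(P);print(n,"strip",r,cv2.boxPoints(r).round(1).tolist())
    # bobs, green, orange
    for nm,lo,hi in(("green",(60,80,40),(90,255,255)),("orange",(8,180,180),(18,255,255)),("blue",(105,150,80),(125,255,255)),):
        mm=cv2.inRange(hsv,lo,hi)
        for i,cc in enumerate(cv2.findContours(mm,0,cv2.CHAIN_APPROX_NONE)[0]):
            A=cv2.contourArea(cc)
            if A>25: 
                x=cv2.minAreaRect(cc); print(n,nm,A,np.round(x[0],1),np.round(x[1],1),round(x[2],1))
E
```

```text
top strip ((643.7744140625, 82.28668212890625), (60.19578552246094, 240.1683807373047), 7.120728969573975) [[599.0, 197.6999969482422], [628.7999877929688, -40.599998474121094], [688.5, -33.099998474121094], [658.7999877929688, 205.1999969482422]]
top green 871.5 [245.  245.5] [35. 26.] 90.0
top orange 163.5 [248.6 320.1] [ 8.9 21.2] 71.6
top orange 143.0 [244. 257.] [ 8. 20.] 90.0
top orange 121.0 [183.9 249.3] [ 7.2 19.7] 68.2
top blue 49.5 [334.3 270.6] [12.7  5.1] 78.7
scene strip ((645.361572265625, 83.92874145507812), (61.39535903930664, 241.0233917236328), 7.2152791023254395) [[599.7999877929688, 199.60000610351562], [630.0, -39.5], [691.0, -31.799999237060547], [660.7000122070312, 207.3000030517578]]
scene green 811.0 [375.8 292. ] [29.7 41.2] 51.3
scene green 311.0 [242.4  41.2] [27.4 14.2] 85.2
scene green 230.0 [238.  12.] [25.  12.3] 85.2
scene green 955.5 [212.   32.3] [67.8 16.3] 81.0
scene green 713.5 [183.4  25.3] [53.8 15.2] 79.7
scene orange 131.0 [425.6 327.2] [22.7  6.9] 24.0
scene orange 119.0 [386.5 282.5] [19.8  7.1] 45.0
scene orange 99.0 [425.3 251.5] [19.8  6.1] 24.0
scene blue 43.5 [337.9 234.9] [ 5.3 10.2] 49.4
scene blue 1278.0 [419.6  30.5] [25.3 61.6] 9.5
scene blue 1586.0 [381.9  31. ] [29.5 66.1] 7.4
scene blue 245.0 [332.   7.] [14. 22.] 90.0
```

View pics/c_top.png

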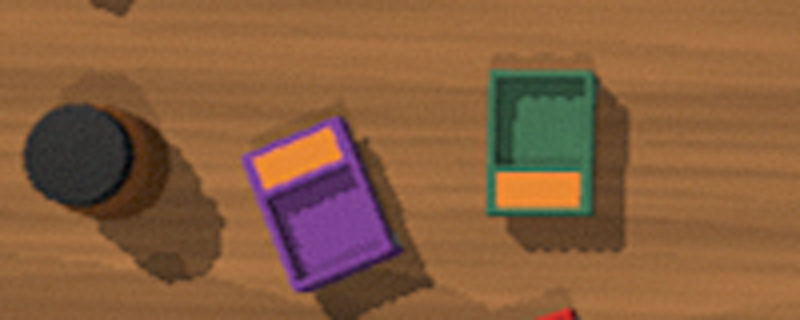

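View pics/c_sc.png

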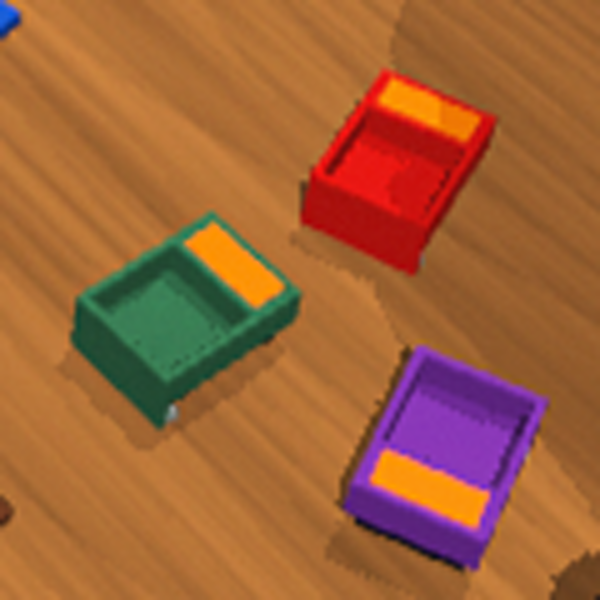

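View pics/c_scr.png

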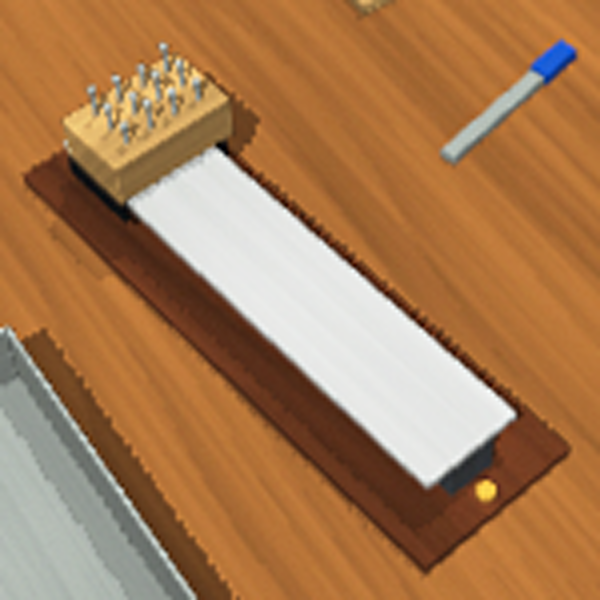

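View pics/c_rail.png

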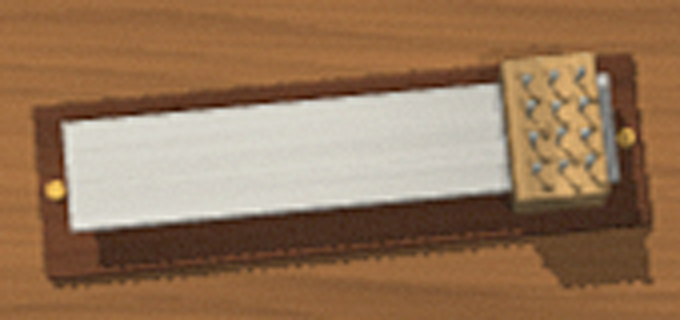

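```bash
python3 - <<'E'
from h import *
t=cv2.imread("pics/top0.png");s=cv2.imread("pics/scene0.png")
def big(n,im,lo,hi,box,z):
    x0,y0,x1,y1=box
    c=cv2.resize(im[y0:y1,x0:x1],None,fx=4,fy=4,interpolation=cv2.INTER_CUBIC)
    m=0
    for l,h in zip(lo,hi): m=m|cv2.inRange(cv2.cvtColor(c,cv2.COLOR_BGR2HSV),l,h)
    cc=max(cv2.findContours(m,0,cv2.CHAIN_APPROX_NONE)[0],key=cv2.contourArea)[:,0]
    uv=(cc+.5)/4-.5+[x0,y0]
    P=plane(n,uv,z)[:,:2].astype(np.float32)*1000
    M=cv2.moments(cc); ce=np.array([M["m10"],M["m01"]])/M["m00"]; ce=(ce+.5)/4-.5+[x0,y0]
    return cv2.minAreaRect(P),ce
G=((60,60,30),(95,255,255));O=((8,150,150),(20,255,255))
for n,im,b in(("top",t,(225,220,265,275)),("scene",s,(350,268,405,318))):
    r,ce=big(n,im,[G[0],O[0]],[G[1],O[1]],b,.0336);print(n,"rim",r)
    r,ce=big(n,im,[O[0]],[O[1]],b,.0336);print(n,"pad",r,ce,plane(n,ce,.0336)*1000); 
    if n=="top":c1=ce
print(tri(c1,ce)*1000)
# bobs
for n,im,b in(("top",t,(380,235,475,272)),("scene",s,(248,165,310,225))):
    x0,y0,x1,y1=b
    c=cv2.resize(im[y0:y1,x0:x1],None,fx=8,fy=8,interpolation=cv2.INTER_CUBIC)
    cv2.imwrite(f"pics/bob_{n}.png",c)
E
```

```text
top rim ((461.42254638671875, 186.33203125), (77.64803314208984, 56.78413009643555), 0.8554351925849915)
top pad ((503.1500549316406, 189.1448211669922), (28.325010299682617, 85.74813079833984), 1.591901421546936) [243.72141812 223.8867329 ] [[507.96523461 191.03391693  33.6       ]]
scene rim ((468.0640563964844, 195.48255920410156), (137.45394897460938, 118.36134338378906), 50.93857192993164)
scene pad ((468.0640563964844, 195.48255920410156), (137.45394897460938, 118.36134338378906), 50.93857192993164) [376.63909451 292.80417443] [[472.54027243 196.73993273  33.6       ]]
[[495.47302249 198.19447184  56.53848635  27.70840449]]
```

View pics/bob_top.png

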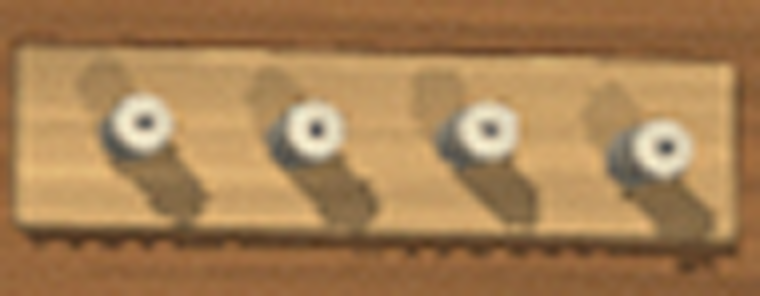

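View pics/bob_scene.png

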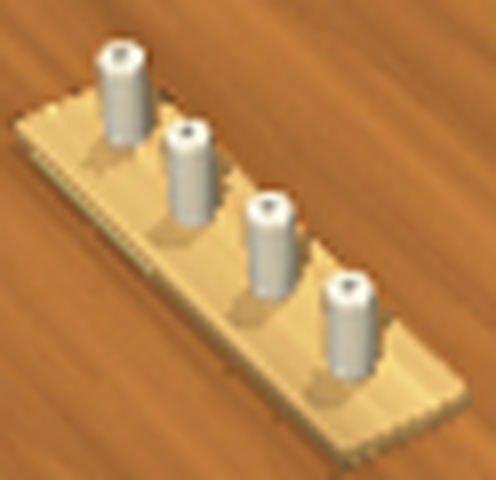

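Call:
servo_tool(motion=[[[0,0,0],-7,1],[[0,0,0],-6.9,1],[[-28.5,-45,0],0,1],[[-28.5,-45,0],0,1],[[-28.5,-45,0],0,1],[[-28.5,-45,0],0,1],[[-28.5,-45,0],0,1],[[-28.5,-45,0],0,1],[[-28.5,-45,0],0,1],[[-28.5,-45,0],0,1]], newtons=5)

```text
time_s: 1.35
ee_pos: [0.3807, 0.2749, 0.1883]
eef_rot: [-0.007, 1.0, 0.0, -0.0]
force: [0.7, -0.2, -0.0]
grip_width: 0.0869
```

```bash
cat >> h.py <<'E'
def st():
    s=robot.read_state();q=s["eef_rot"];from scipy.spatial.transform import Rotation as R
    M=R.from_quat(q).as_matrix()
    print("t%.2f"%s["time_s"],"tcp",(s["ee_pos"]*1000).round(1),"yang %.2f"%np.degrees(np.arctan2(M[1,1],M[0,1])),"z",M[:,2].round(3),"F",s["force"].round(1),"w%.1f"%(s["grip_width"]*1000)); return s,M
def to(x,y):
    "tool x,y shift in mm to reach world mm x,y"
    s,M=st(); d=np.array([x,y])/1000-s["ee_pos"][:2]; print("shift tool xy",((M[:2,:2].T@d)*1000).round(1))
def pts():
    u0,v0=380,235
    a=np.array([(143,122),(316,129),(489,129),(664,148)])/8-.44+[380,235]
    b=np.array([(121,53),(187,130),(269,206),(349,286)])/8-.44+[248,165]
    return a,b
E
python3 - <<'E'
from h import *
to(438.4,186.0)
a,b=pts();print((tri(a,b)*1000).round(1));print((plane("top",a,.044)*1000).round(1))
E
```

```text
t1.35 tcp [380.7 274.9 188.3] yang 90.85 z [-0.  0. -1.] F [ 0.7 -0.2 -0. ] w86.9
shift tool xy [-56.4 -89.7]
[[ 482.9 -151.2  128.4   79.3]
 [ 467.8 -191.2   70.2   29.9]
 [ 451.4 -228.5   15.3   31.8]
 [ 431.8 -266.8  -41.6   96.3]]
[[ 459.5 -140.1   44. ]
 [ 458.9 -186.5   44. ]
 [ 460.1 -233.    44. ]
 [ 456.2 -280.    44. ]]
```

Call:
servo_tool(motion=[[[-28.2,-44.8,20],0,1],[[-28.2,-44.9,20],0,1],[[0,0,30],0,1],[[0,0,20],0,1],[[0,0,0],0,1]])

```text
time_s: 1.98
ee_pos: [0.4363, 0.1869, 0.0968]
eef_rot: [-0.007, 1.0, -0.001, -0.002]
force: [-0.4, -0.2, 0.9]
grip_width: 0.0875
```

```bash
python3 - <<'E'
from h import *
to(438.4,186.0)
t=robot.camera("top");s=robot.camera("scene")
crop(t,190,190,310,290,4,"pics/t1.png");crop(s,310,190,450,330,4,"pics/s1.png")
a,b=pts();print((tri(a,b[::-1])*1000).round(1))
E
```

```text
t1.98 tcp [436.3 186.9  96.8] yang 90.83 z [-0.003 -0.002 -1.   ] F [-0.4 -0.2  0.9] w87.5
shift tool xy [-2.1 -0.9]
[[ 4.597e+02 -1.404e+02  4.200e+01  0.000e+00]
 [ 4.590e+02 -1.869e+02  4.210e+01  1.000e-01]
 [ 4.603e+02 -2.333e+02  4.280e+01  1.000e-01]
 [ 4.564e+02 -2.804e+02  4.260e+01  1.000e-01]]
```

View pics/t1.png

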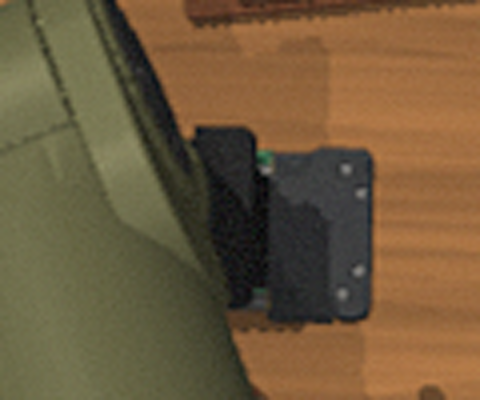

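View pics/s1.png

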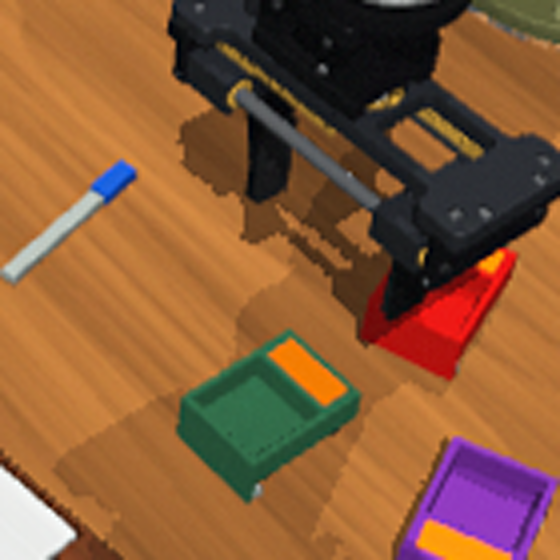

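Call:
servo_tool(motion=[[[2,-0.9,30],0,1],[[0,0,30],0,1],[[0,0,15],0,1],[[0,0,6.5],0,1],[[0,0,0],0,-1],[[0,0,0],0,-1],[[0,0,0],0,-1],[[0,0,0],0,-1],[[0,0,0],0,-1]], newtons=5)

```text
time_s: 3.2
ee_pos: [0.4359, 0.1869, 0.0171]
eef_rot: [-0.007, 1.0, 0.0, 0.0]
force: [0.2, 0.2, 0.9]
grip_width: 0.0447
```

```bash
python3 - <<'E'
from h import *
to(434.4,186.0)
s=robot.camera("scene")
crop(s,310,190,450,330,4,"pics/s2.png")
E
```

```text
t3.20 tcp [435.9 186.9  17.1] yang 90.85 z [ 0.  0. -1.] F [0.2 0.2 0.9] w44.7
shift tool xy [ 1.5 -0.9]
```

View pics/s2.png

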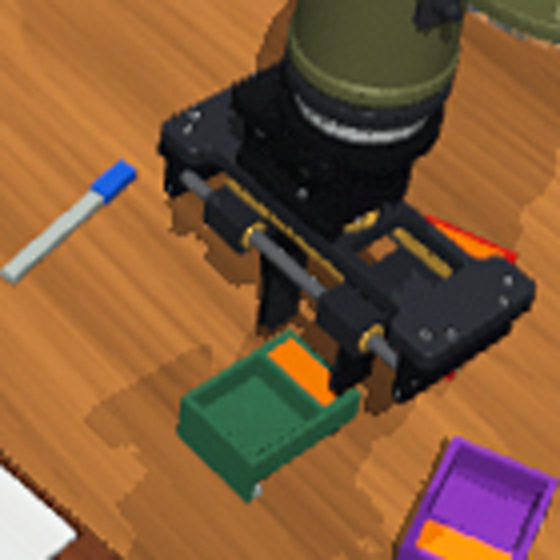

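```bash
python3 - <<'E'
from h import *
s,M=st()
for P in [(.4359,.1869,.0171),(.4359,.1869+.022,.0171),(.4359,.1869-.022,.0171),(.4359,.1869+.028,.0171),(.4224,.2139,.0336),(.4224,.1578,.0336),(.500,.2148,.0336),(.500,.1588,.0336)]:
    print(P,((proj("scene",P)-[310,190])*4).round(0))
im=robot.camera("scene"); crop(im,365,250,425,310,10,"pics/s3.png"); st()
for P in [(.4359,.1869+.022,.0171),(.4359,.1869-.022,.0171),(.4359,.1869+.028,.0171),(.4359,.1869-.028,.0171)]:
    print(P,((proj("scene",P)-[365,250])*10).round(0))
E
```

```text
t3.25 tcp [435.9 186.9  17.1] yang 90.85 z [ 0.  0. -1.] F [ 0.2 -0.5 -0.7] w41.1
(0.4359, 0.1869, 0.0171) [[302. 387.]]
(0.4359, 0.2089, 0.0171) [[330. 413.]]
(0.4359, 0.16490000000000002, 0.0171) [[275. 361.]]
(0.4359, 0.2149, 0.0171) [[338. 420.]]
(0.4224, 0.2139, 0.0336) [[359. 388.]]
(0.4224, 0.1578, 0.0336) [[288. 322.]]
(0.5, 0.2148, 0.0336) [[250. 459.]]
(0.5, 0.1588, 0.0336) [[180. 389.]]
t3.30 tcp [435.9 186.9  17. ] yang 90.85 z [ 0.  0. -1.] F [-0.   0.   0.2] w37.3
(0.4359, 0.2089, 0.0171) [[275. 432.]]
(0.4359, 0.16490000000000002, 0.0171) [[138. 302.]]
(0.4359, 0.2149, 0.0171) [[294. 451.]]
(0.4359, 0.1589, 0.0171) [[120. 284.]]
```

View pics/s3.png

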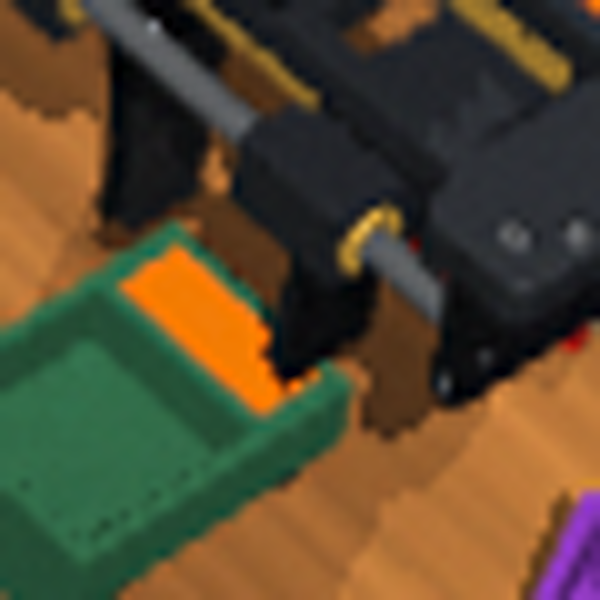

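```bash
python3 - <<'E'
from h import *
for n,(x,y,z),hw in(("s1",(436.3,186.9,96.8),44),("s3",(435.9,186.9,17.1),19)):
  for d in(-hw,hw,-hw-8,hw+8): print(n,d,proj("scene",np.array([x,y+d,z])/1000).round(1))
# locate: tips px with known y separation
for uv in([407.5,269.5],[376.3,239.5],[393.5,287.5],[376,273]):
  for z in (.02,.034,.05,.08,.097,.115,.13): print(uv,z,(plane("scene",uv,z)*1000).round(0)[0])
E
```

```text
s1 -44 [[375.9 249.5]]
s1 44 [[405.2 276. ]]
s1 -52 [[373.4 247.2]]
s1 52 [[408.  278.6]]
s3 -19 [[379.7 281. ]]
s3 19 [[391.5 292.3]]
s3 -27 [[377.3 278.7]]
s3 27 [[394.1 294.8]]
[407.5, 269.5] 0.02 [365. 181.  20.]
[407.5, 269.5] 0.034 [375. 188.  34.]
[407.5, 269.5] 0.05 [387. 197.  50.]
[407.5, 269.5] 0.08 [409. 212.  80.]
[407.5, 269.5] 0.097 [421. 221.  97.]
[407.5, 269.5] 0.115 [434. 231. 115.]
[407.5, 269.5] 0.13 [445. 239. 130.]
[376.3, 239.5] 0.02 [360.  70.  20.]
[376.3, 239.5] 0.034 [371.  80.  34.]
[376.3, 239.5] 0.05 [382.  90.  50.]
[376.3, 239.5] 0.08 [404. 110.  80.]
[376.3, 239.5] 0.097 [416. 122.  97.]
[376.3, 239.5] 0.115 [430. 134. 115.]
[376.3, 239.5] 0.13 [441. 144. 130.]
[393.5, 287.5] 0.02 [425. 200.  20.]
[393.5, 287.5] 0.034 [434. 207.  34.]
[393.5, 287.5] 0.05 [445. 215.  50.]
[393.5, 287.5] 0.08 [464. 230.  80.]
[393.5, 287.5] 0.097 [475. 239.  97.]
[393.5, 287.5] 0.115 [487. 248. 115.]
[393.5, 287.5] 0.13 [496. 255. 130.]
[376, 273] 0.02 [429. 148.  20.]
[376, 273] 0.034 [438. 156.  34.]
[376, 273] 0.05 [448. 165.  50.]
[376, 273] 0.08 [468. 182.  80.]
[376, 273] 0.097 [479. 191.  97.]
[376, 273] 0.115 [490. 201. 115.]
[376, 273] 0.13 [500. 210. 130.]
```

Call:
servo_tool(motion=[[[1.5,-0.9,-10],0,1],[[0,0,0],0,1],[[0,0,0],0,1],[[0,0,0],0,1],[[0,0,0],0,1],[[0,0,10],0,1],[[0,0,8],0,1],[[0,0,0],0,1]])

```text
time_s: 4.3
ee_pos: [0.4334, 0.1854, 0.0078]
eef_rot: [-0.007, 1.0, -0.001, -0.001]
force: [0.5, -0.2, -0.5]
grip_width: 0.087
```

```bash
python3 - <<'E'
from h import *
st()
im=robot.camera("scene"); crop(im,350,240,420,310,8,"pics/s4.png");crop(robot.camera("top"),190,190,310,290,4,"pics/t4.png")
E
```

```text
t4.30 tcp [433.4 185.4   7.8] yang 90.85 z [-0.002 -0.001 -1.   ] F [ 0.5 -0.2 -0.5] w87.0
```

View pics/s4.png

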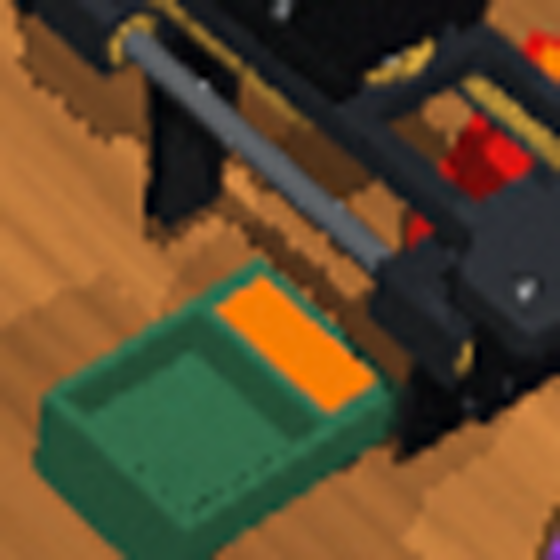

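```bash
python3 - <<'E'
from h import *
for uv in([368.3,268.9],[399.5,297]):
  for z in (.008,.016,.024,.030): print(uv,z,(plane("scene",uv,z)*1000).round(0)[0])
E
```

```text
[368.3, 268.9] 0.008 [428. 122.   8.]
[368.3, 268.9] 0.016 [433. 126.  16.]
[368.3, 268.9] 0.024 [438. 131.  24.]
[368.3, 268.9] 0.03 [442. 135.  30.]
[399.5, 297] 0.008 [425. 221.   8.]
[399.5, 297] 0.016 [430. 224.  16.]
[399.5, 297] 0.024 [435. 228.  24.]
[399.5, 297] 0.03 [439. 231.  30.]
```

Call:
servo_tool(motion=[[[0,0,5],0,1],[[0,0,4],0,1],[[0,0,0],0,1]])

```text
time_s: 4.78
ee_pos: [0.4341, 0.1858, -0.0004]
eef_rot: [-0.007, 1.0, -0.0, -0.0]
force: [0.1, -0.3, -0.5]
grip_width: 0.0869
```

```bash
python3 - <<'E'
from h import *
st()
im=robot.camera("scene"); crop(im,350,240,420,310,8,"pics/s5.png")
E
```

```text
t4.78 tcp [ 4.341e+02  1.858e+02 -4.000e-01] yang 90.85 z [-0.001 -0.    -1.   ] F [ 0.1 -0.3 -0.5] w86.9
```

View pics/s5.png

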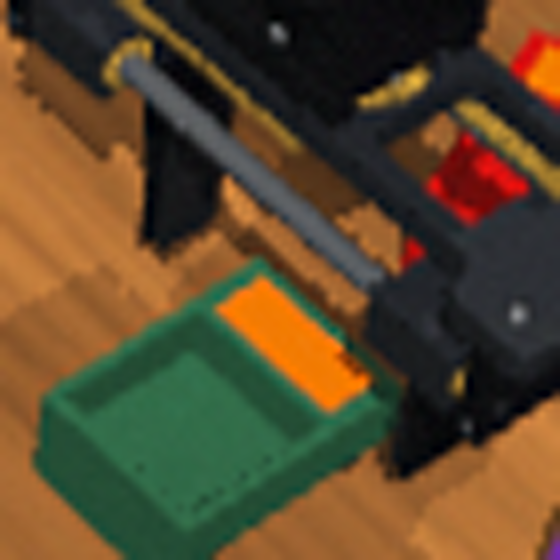

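Call:
servo_tool(motion=[[[0,0,0],0,-1],[[0,0,0],0,-1],[[0,0,0],0,-1],[[0,0,0],0,-1],[[0,0,0],0,-1]], newtons=5)

```text
time_s: 5.45
ee_pos: [0.4344, 0.186, -0.0]
eef_rot: [-0.007, 1.0, 0.0, 0.0]
force: [-0.5, 0.6, -0.5]
grip_width: 0.045
```

```bash
python3 - <<'E'
from h import *
st()
im=robot.camera("scene"); crop(im,350,240,420,310,8,"pics/s6.png");st()
E
```

```text
t5.45 tcp [434.4 186.   -0. ] yang 90.85 z [ 0.  0. -1.] F [-0.5  0.6 -0.5] w45.0
t5.50 tcp [434.4 186.    0. ] yang 90.85 z [ 0.  0. -1.] F [ 1.1 -0.2  0.3] w41.2
```

View pics/s6.png

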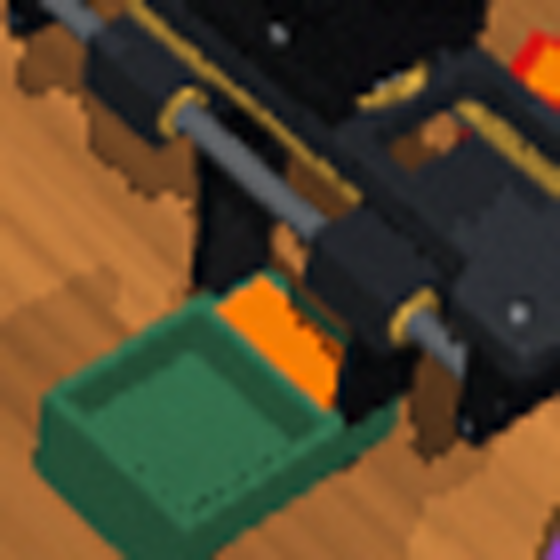

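Call:
servo_tool(motion=[[[0,0,1],0,-1],[[0,0,1],0,-1]])

```text
time_s: 5.75
ee_pos: [0.4358, 0.1863, -0.0005]
eef_rot: [-0.007, 1.0, 0.001, 0.001]
force: [-1.6, -1.8, 13.5]
grip_width: 0.0212
```

Call:
servo_tool(motion=[[[0,0,1],0,-1],[[0,0,1],0,-1]])

```text
time_s: 6.0
ee_pos: [0.4362, 0.1865, -0.0009]
eef_rot: [-0.007, 1.0, 0.001, 0.001]
force: [-5.7, -4.8, 27.1]
grip_width: 0.0193
```

```bash
python3 - <<'E'
from h import *
im=robot.camera("scene"); crop(im,330,200,430,320,5,"pics/s7.png");s,M=st();print(s["joint_positions"].round(3))
E
```

```text
t6.05 tcp [436.2 186.5  -0.8] yang 90.83 z [ 0.002  0.002 -1.   ] F [-5.5 -3.4 23.7] w18.6
[-0.77   0.137  0.329  2.094 -0.056  0.916  1.176]
```

View pics/s7.png

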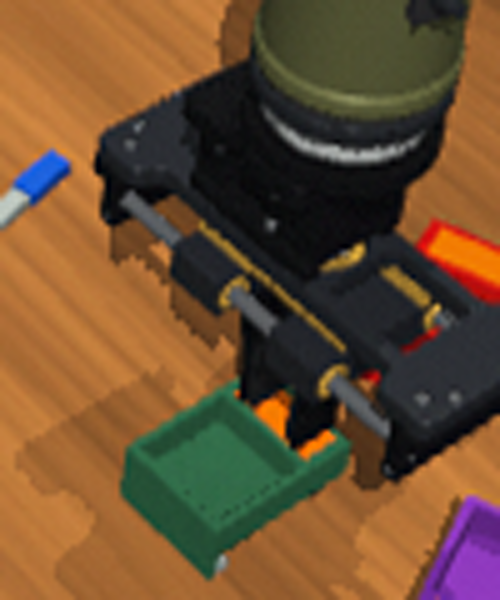

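Call:
servo_tool(motion=[[[0,0,-20],0,-1],[[0,0,0],0,1],[[0,0,0],0,1],[[0,0,0],0,1],[[0,0,0],0,1],[[0,0,0],0,1],[[0,0,0],0,1],[[0,0,0],0,1],[[0,0,0],0,1]])

```text
time_s: 7.18
ee_pos: [0.4344, 0.1859, 0.016]
eef_rot: [-0.007, 1.0, 0.0, 0.0]
force: [0.1, 0.3, 0.4]
grip_width: 0.0786
```

```bash
python3 - <<'E'
from h import *
for d in(-9.3,9.3,-18,18): print(d,((proj("scene",np.array([436.2,186.5+d,33.6])/1000)-[330,200])*5).round(0))
st()
im=robot.camera("scene"); crop(im,330,200,430,320,5,"pics/s8.png")
E
```

```text
-9.3 [[267. 395.]]
9.3 [[296. 423.]]
-18 [[253. 382.]]
18 [[310. 436.]]
t7.17 tcp [434.4 185.9  16. ] yang 90.85 z [ 0.  0. -1.] F [0.1 0.3 0.4] w78.6
```

View pics/s8.png

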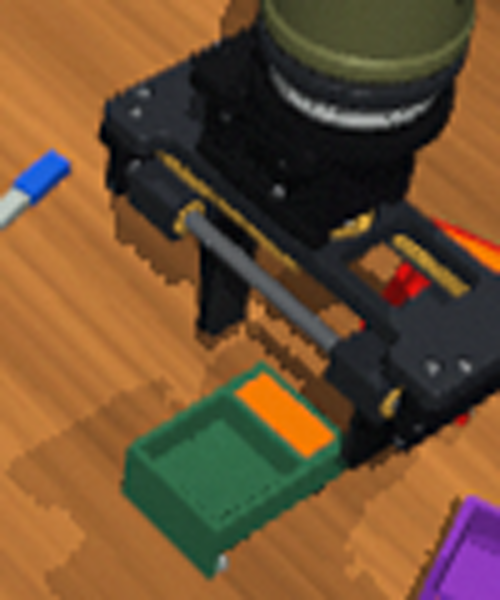

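Call:
servo_tool(motion=[[[0,0,12],0,1],[[0,0,10],0,1],[[0,0,6],0,1],[[0,0,0],0,1]])

```text
time_s: 7.72
ee_pos: [0.4338, 0.1855, -0.0128]
eef_rot: [-0.007, 1.0, -0.0, -0.001]
force: [-0.6, -0.3, 0.1]
grip_width: 0.087
```

Call:
servo_tool(motion=[[[0,0,3],0,1],[[0,0,3],0,1]])

```text
time_s: 7.98
ee_pos: [0.4346, 0.1861, -0.018]
eef_rot: [-0.007, 1.0, 0.0, 0.0]
force: [-0.2, -1.6, -0.1]
grip_width: 0.0873
```

```bash
python3 - <<'E'
from h import *
st()
im=robot.camera("scene"); crop(im,330,200,430,320,5,"pics/s9.png")
E
```

```text
t7.97 tcp [434.6 186.1 -18. ] yang 90.85 z [ 0.001  0.    -1.   ] F [-0.2 -1.6 -0.1] w87.3
```

View pics/s9.png

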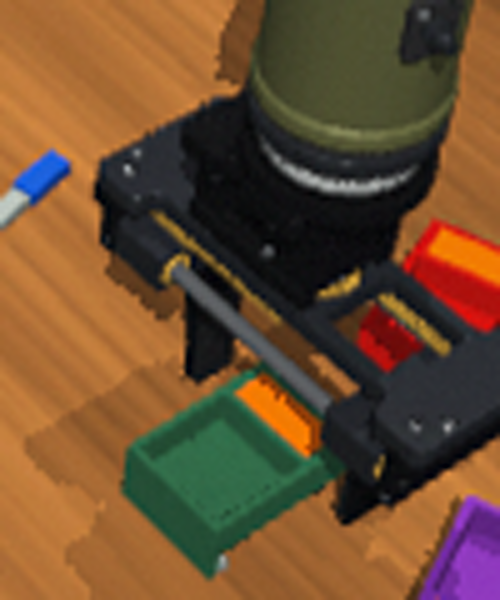

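Tips now clearly beside the tray (about 16 mm above bench, since the pad was touched at reported z≈0). Closing.

Call:
servo_tool(motion=[[[0,0,0],0,-1],[[0,0,0],0,-1],[[0,0,0],0,-1],[[0,0,0],0,-1],[[0,0,0],0,-1],[[0,0,0],0,-1]], newtons=5)

```text
time_s: 8.78
ee_pos: [0.4344, 0.1861, -0.0179]
eef_rot: [-0.007, 1.0, 0.0, 0.0]
force: [0.2, 0.1, 0.1]
grip_width: 0.056
```

Call:
servo_tool(motion=[[[0,0,-8],0,-1],[[0,0,-8],0,-1],[[0,0,-10],0,-1],[[0,0,-20],0,-1],[[0,0,-30],0,-1],[[0,0,0],0,-1]])

```text
time_s: 9.52
ee_pos: [0.4365, 0.1871, 0.0606]
eef_rot: [-0.007, 1.0, 0.002, 0.002]
force: [-0.1, -0.1, -1.3]
grip_width: 0.0555
```

```bash
python3 - <<'E'
from h import *
st()
im=robot.camera("scene"); crop(im,310,180,430,300,5,"pics/s10.png")
im=robot.camera("top"); crop(im,200,190,320,290,5,"pics/t10.png")
E
```

```text
t9.53 tcp [436.5 187.1  60.6] yang 90.85 z [ 0.005  0.003 -1.   ] F [-0.1 -0.1 -1.3] w55.5
```

View pics/s10.png

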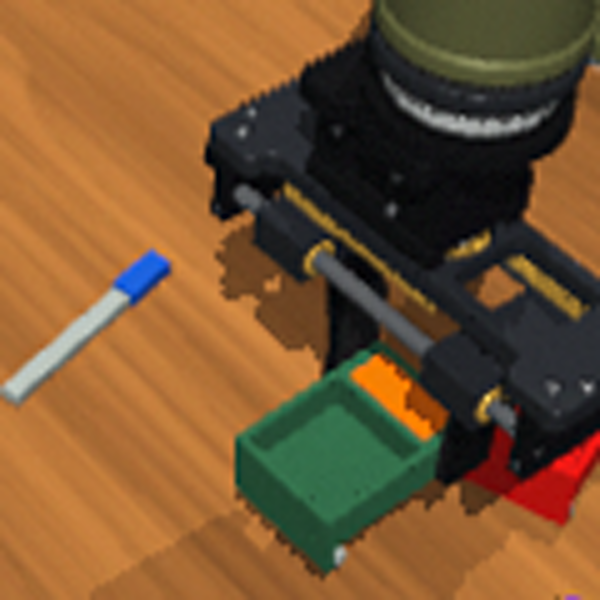

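View pics/t10.png

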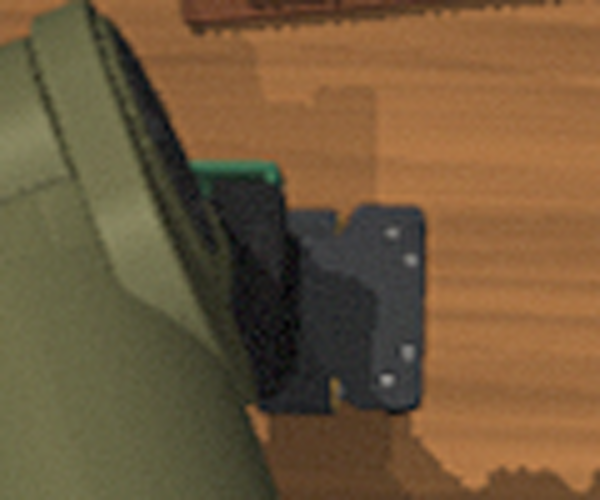

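```bash
cat >> h.py <<'E'
def yplane(n,uv,p0,nrm):
    o,d=ray(n,uv); t=((np.array(p0)-o)@np.array(nrm))/(d@np.array(nrm)); return o+d*t[:,None]
E
python3 - <<'E'
from h import *
a=np.radians(.85);nr=[-np.sin(a),np.cos(a),0]
for uv,s in(((237,438),-28),((325,520),28),((372,350),-28),((325,572),28)):
    p0=np.array([.4365,.1871,0])+np.array(nr)*s/1000
    print(uv,s,(yplane("scene",np.array(uv)/5-.4+[310,180],p0,nr)*1000).round(1))
E
```

```text
(237, 438) -28 [[502.3 160.1 101.2]]
(325, 520) 28 [[505.6 216.1 108.3]]
(372, 350) -28 [[429.7 159.  106.6]]
(325, 572) 28 [[500.4 216.1  71.5]]
```

Call:
servo_tool(motion=[[[0,0,25],0,-1],[[0,0,25],0,-1],[[0,0,0],0,-1],[[0,0,-40],0,-1],[[0,0,0],0,-1],[[0,0,0],0,-1]], newtons=3)

```text
time_s: 10.38
ee_pos: [0.4343, 0.1859, 0.048]
eef_rot: [-0.007, 1.0, 0.0, 0.0]
force: [-0.0, 0.2, -1.9]
grip_width: 0.0561
```

```bash
python3 - <<'E'
from h import *
st()
im=robot.camera("scene"); crop(im,310,180,430,300,5,"pics/s11.png")
E
```

```text
t10.38 tcp [434.3 185.9  48. ] yang 90.85 z [ 0.  0. -1.] F [-0.   0.2 -1.9] w56.1
```

View pics/s11.png

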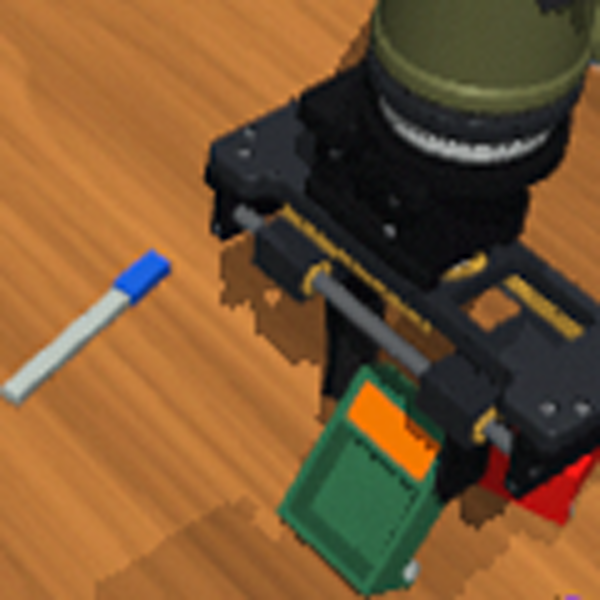

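Call:
servo_tool(motion=[[[0,0,10],0,-1],[[0,0,10],0,-1],[[0,0,8],0,-1],[[0,0,6],0,-1],[[0,0,6],0,-1],[[0,0,4],0,-1],[[0,0,0],0,-1]])

```text
time_s: 11.3
ee_pos: [0.4341, 0.1858, 0.0034]
eef_rot: [-0.007, 1.0, -0.0, -0.0]
force: [0.0, 0.5, -1.1]
grip_width: 0.0562
```

```bash
python3 - <<'E'
from h import *
st()
im=robot.camera("scene"); crop(im,330,200,430,320,5,"pics/s12.png")
E
```

```text
t11.30 tcp [434.1 185.8   3.4] yang 90.85 z [-0. -0. -1.] F [ 0.   0.5 -1.1] w56.2
```

View pics/s12.png

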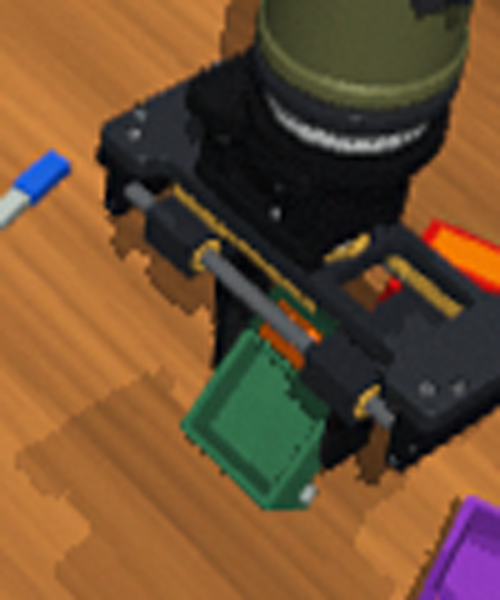

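```bash
python3 - <<'E'
from h import *
im=robot.camera("scene"); crop(im,360,250,400,310,10,"pics/s13.png")
st()
a=np.radians(.85);nr=[-np.sin(a),np.cos(a),0]
def f(uv,s): 
    p0=np.array([.4341,.1858,0])+np.array(nr)*s/1000
    print(uv,s,(yplane("scene",np.array(uv)/5-.4+[330,200],p0,nr)*1000).round(1))
for uv,s in(((182,427),-28),((255,335),-28),((275,290),-28),((263,508),28),((300,508),28),((326,450),28)): f(uv,s)
print("s11")
for uv,s in(((280,510),-28),((362,370),-28),((365,592),28)):
    p0=np.array([.4341,.1858,0])+np.array(nr)*s/1000
    print(uv,s,(yplane("scene",np.array(uv)/5-.4+[310,180],p0,nr)*1000).round(1))
E
```

```text
t11.40 tcp [434.1 185.9   3.5] yang 90.85 z [-0. -0. -1.] F [-0.7 -0.1 -1.5] w56.2
(182, 427) -28 [[466.8 158.3  16.1]]
(255, 335) -28 [[429.5 157.7  51.5]]
(275, 290) -28 [[421.7 157.6  75.3]]
(263, 508) 28 [[471.  214.4  22.4]]
(300, 508) 28 [[446.3 214.    2.5]]
(326, 450) 28 [[437.2 213.8  35.9]]
s11
(280, 510) -28 [[469.7 158.3  29.9]]
(362, 370) -28 [[432.3 157.8  94.8]]
(365, 592) 28 [[471.7 214.4  34.1]]
```

View pics/s13.png

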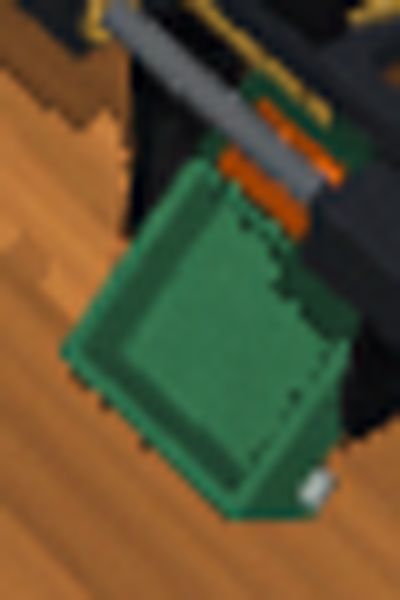

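Call:
servo_tool(motion=[[[3,0,4],0,-1],[[3,0,4],0,-1],[[3,0,4],0,-1],[[3,0,4],0,-1],[[3,0,4],0,-1],[[0,0,0],0,-1]])

```text
time_s: 12.15
ee_pos: [0.4191, 0.1856, -0.0167]
eef_rot: [-0.008, 1.0, -0.0, -0.0]
force: [-0.5, 0.8, -1.6]
grip_width: 0.0561
```

```bash
python3 - <<'E'
from h import *
im=robot.camera("scene"); crop(im,350,230,410,310,8,"pics/s14.png")
st()
E
```

```text
t12.20 tcp [419.5 185.7 -16.4] yang 90.86 z [ 0. -0. -1.] F [ 0.3  1.1 -0.6] w56.1
```

View pics/s14.png

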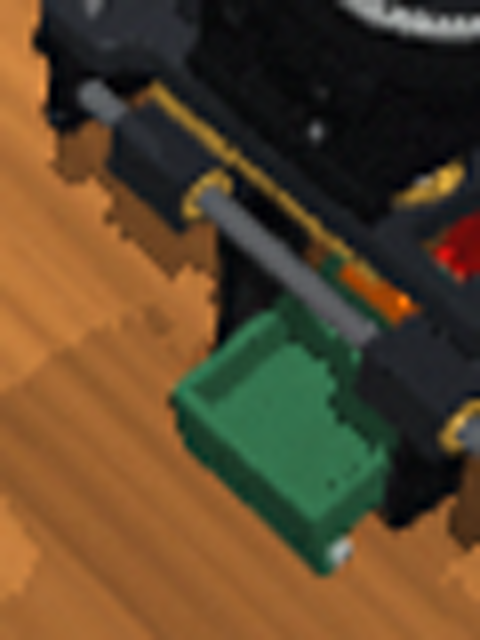

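```bash
python3 - <<'E'
from h import *
a=np.radians(.85);nr=[-np.sin(a),np.cos(a),0]
for uv,s in(((175,395),-28),((285,298),-28),((325,262),-28),((322,518),28),((325,573),28),((340,552),28)):
    p0=np.array([.4195,.1857,0])+np.array(nr)*s/1000
    print(uv,s,(yplane("scene",np.array(uv)/8-.44+[350,230],p0,nr)*1000).round(1))
E
```

```text
(175, 395) -28 [[452.6 158.2  26.6]]
(285, 298) -28 [[414.3 157.6  40.4]]
(325, 262) -28 [[400.3 157.4  45.8]]
(322, 518) 28 [[450.7 214.2  30.4]]
(325, 573) 28 [[444.4 214.1   1.2]]
(340, 552) 28 [[440. 214.   7.]]
```

Call:
servo_tool(motion=[[[0,0,0],0,-1],[[0,0,-15],0,-1],[[0,0,-25],0,-1],[[0,0,-30],0,-1],[[0,0,-25],-3.2,-1],[[0,0,0],-3.1,-1],[[0,0,0],0,-1]], newtons=8)

```text
time_s: 13.08
ee_pos: [0.42, 0.1859, 0.0802]
eef_rot: [-0.062, 0.998, 0.001, 0.001]
force: [-0.4, -0.1, -0.6]
grip_width: 0.0562
```

```bash
python3 - <<'E'
from h import *
to(663.7,110.7)
im=robot.camera("scene"); crop(im,310,180,430,300,5,"pics/s15.png")
E
```

```text
t13.07 tcp [420.  185.9  80.2] yang 97.10 z [ 0.002  0.001 -1.   ] F [-0.4 -0.1 -0.6] w56.2
shift tool xy [-232.5 -104.8]
```

View pics/s15.png

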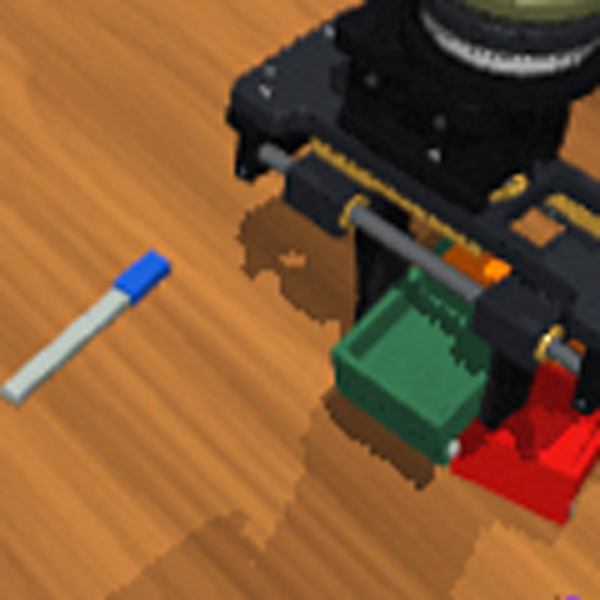

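Call:
servo_tool(motion=[[[-35,-16,0],0,-1],[[-46,-21,0],0,-1],[[-46,-21,0],0,-1],[[-46,-21,0],0,-1],[[-40,-17,0],0,-1],[[-19.5,-8.8,0],0,-1],[[0,0,0],0,-1],[[0,0,0],0,-1]])

```text
time_s: 14.12
ee_pos: [0.662, 0.1112, 0.0784]
eef_rot: [-0.062, 0.998, 0.0, -0.001]
force: [-0.4, 0.1, -1.8]
grip_width: 0.056
```

```bash
python3 - <<'E'
from h import *
to(663.7,110.7)
im=robot.camera("scene"); cv2.imwrite("pics/full16.png",im);crop(im,210,220,350,340,5,"pics/s16.png")
im=robot.camera("top"); crop(im,200,100,360,210,5,"pics/t16.png")
E
```

```text
t14.12 tcp [662.  111.2  78.4] yang 97.15 z [-0.002  0.    -1.   ] F [-0.4  0.1 -1.8] w56.0
shift tool xy [-1.7 -0.7]
```

View pics/s16.png

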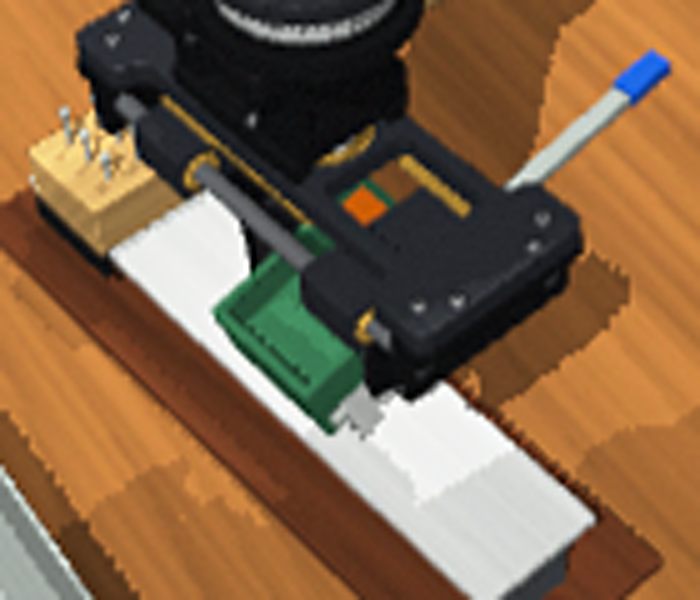

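View pics/t16.png

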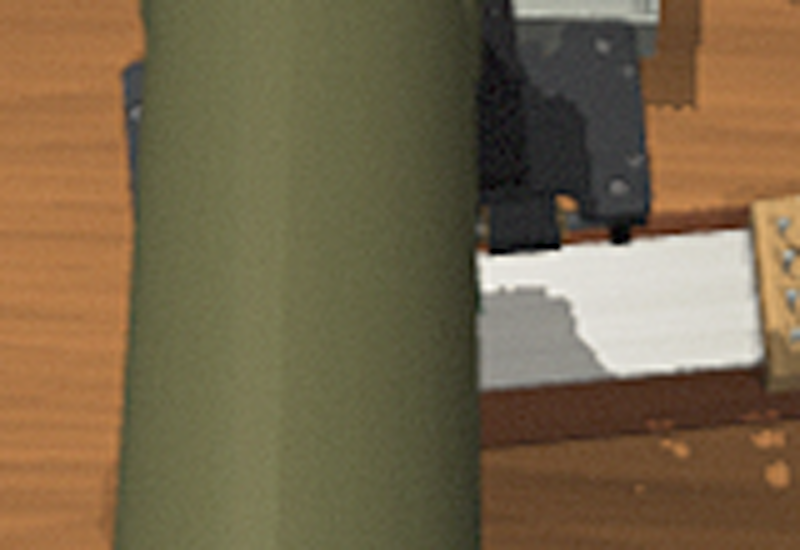

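```bash
python3 - <<'E'
from h import *
im=cv2.imread("pics/full16.png"); crop(im,245,255,295,315,12,"pics/s16b.png")
E
```

```text
(no output)
```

View pics/s16b.png

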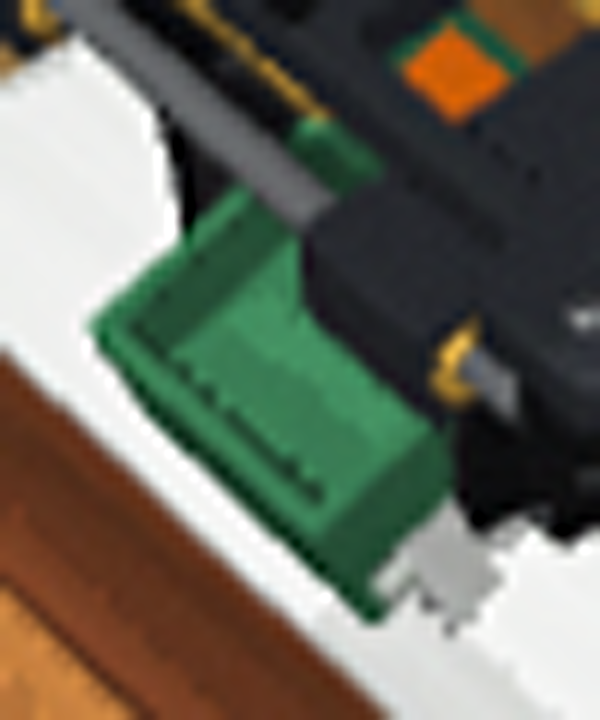

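```bash
cat >> h.py <<'E'
def side(px,org,k,s,tcp=None,ya=None):
    "point in tray side plane s mm (+ = tool y) -> (fwd from tcp along -tool x, z)"
    S=robot.read_state(); from scipy.spatial.transform import Rotation as R
    M=R.from_quat(S["eef_rot"]).as_matrix(); p0=S["ee_pos"]+M[:,1]*s/1000
    P=yplane("scene",np.array(px)/k-.5+.5/k+np.array(org),p0,M[:,1])[0]
    return P.round(4)*1000,round(float((P-p0)@-M[:,0])*1000,1),round(P[2]*1000,1)
E
python3 - <<'E'
from h import *
st()
for px,s in(((93,325),-28),((190,235),-28),((310,120),-28),((315,535),28),((445,440),28),((375,622),28)):
    print(px,s,side(px,(245,255),12,s))
E
```

```text
t14.22 tcp [662.  111.6  78.9] yang 97.20 z [-0.001  0.001 -1.   ] F [ 0.3  0.8 -1.5] w56.1
(93, 325) -28 (array([699.6,  88.1, 125.1]), 34.3, np.float64(125.1))
(190, 235) -28 (array([680. ,  85.6, 130.9]), 14.5, np.float64(130.9))
(310, 120) -28 (array([655.3,  82.5, 138.9]), -10.4, np.float64(138.9))
(315, 535) 28 (array([693.9, 143.8, 127.1]), 35.7, np.float64(127.1))
(445, 440) 28 (array([668.4, 140.6, 127.8]), 10.0, np.float64(127.8))
(375, 622) 28 (array([684.2, 142.6,  95.7]), 25.9, np.float64(95.7))
```

Call:
servo_tool(motion=[[[0,0,20],0,-1],[[0,0,20],0,-1],[[0,0,15],0,-1],[[0,0,10],0,-1],[[0,0,6],0,-1],[[0,0,0],0,-1],[[0,0,0],0,-1]])

```text
time_s: 15.1
ee_pos: [0.6637, 0.1107, 0.0086]
eef_rot: [-0.062, 0.998, 0.0, 0.001]
force: [-0.0, -0.2, -2.1]
grip_width: 0.0559
```

```bash
python3 - <<'E'
from h import *
st()
im=robot.camera("scene"); cv2.imwrite("pics/full17.png",im);crop(im,230,255,290,325,9,"pics/s17.png")
E
```

```text
t15.10 tcp [663.7 110.7   8.6] yang 97.15 z [ 0.001  0.    -1.   ] F [-0.  -0.2 -2.1] w55.9
```

View pics/s17.png

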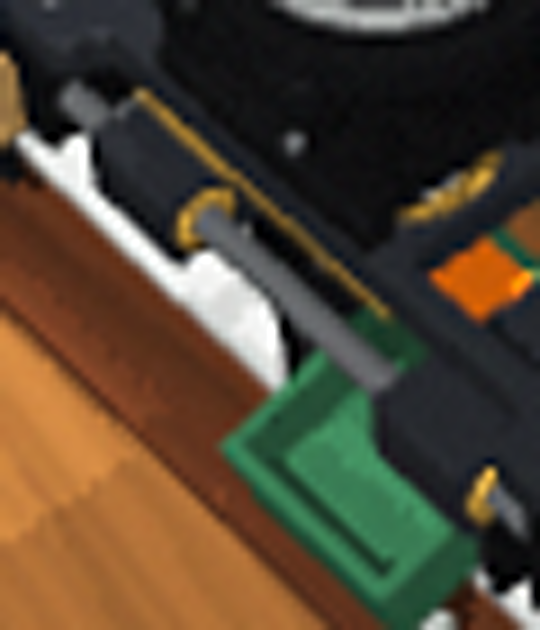

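Call:
servo_tool(motion=[[[0,0,2],0,-1],[[0,0,2],0,-1],[[0,0,0],0,-1]])

```text
time_s: 15.52
ee_pos: [0.6629, 0.1107, 0.0037]
eef_rot: [-0.062, 0.998, 0.0, -0.0]
force: [-0.6, -0.2, -1.2]
grip_width: 0.0557
```

Call:
servo_tool(motion=[[[0,0,1.5],0,-1],[[0,0,0],0,-1]])

```text
time_s: 15.78
ee_pos: [0.6632, 0.1107, 0.0025]
eef_rot: [-0.062, 0.998, 0.0, 0.0]
force: [0.7, -0.0, -0.9]
grip_width: 0.0559
```

Call:
servo_tool(motion=[[[0,0,1.5],0,-1],[[0,0,0],0,-1]])

```text
time_s: 16.02
ee_pos: [0.6632, 0.1107, 0.0024]
eef_rot: [-0.062, 0.998, 0.0, 0.0]
force: [-3.2, -0.7, 5.8]
grip_width: 0.056
```

Call:
servo_tool(motion=[[[0,0,-4.5],0,-1],[[4,0,0],0,-1],[[4,0,0],0,-1],[[2,0,0],0,-1],[[0,0,0],0,-1]])

```text
time_s: 16.65
ee_pos: [0.6529, 0.1095, 0.0053]
eef_rot: [-0.062, 0.998, 0.0, -0.0]
force: [0.4, -0.2, -2.4]
grip_width: 0.056
```

```bash
python3 - <<'E'
from h import *
st()
im=robot.camera("scene"); cv2.imwrite("pics/full18.png",im);crop(im,235,255,295,325,9,"pics/s18.png")
E
```

```text
t16.65 tcp [652.9 109.5   5.3] yang 97.16 z [-0.  0. -1.] F [ 0.4 -0.2 -2.4] w56.0
```

View pics/s18.png

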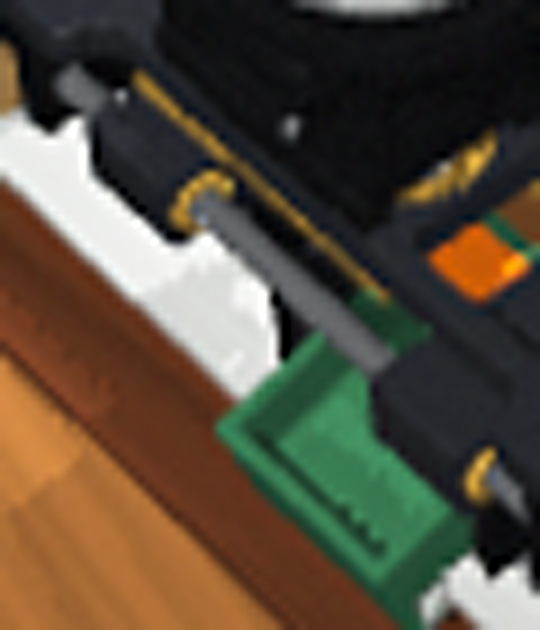

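Call:
servo_tool(motion=[[[2,0,0],0,-1],[[2,0,0],0,-1],[[0,0,0],0,-1]])

```text
time_s: 17.08
ee_pos: [0.6491, 0.109, 0.0055]
eef_rot: [-0.062, 0.998, 0.0, -0.0]
force: [-0.3, 0.6, -1.5]
grip_width: 0.0557
```

Call:
servo_tool(motion=[[[1.5,0,0],0,-1],[[1.5,0,0],0,-1],[[0,0,0],0,-1]])

```text
time_s: 17.45
ee_pos: [0.6461, 0.1086, 0.0055]
eef_rot: [-0.062, 0.998, 0.0, 0.0]
force: [0.5, -0.3, -2.3]
grip_width: 0.0561
```

Call:
servo_tool(motion=[[[1.5,0,0],0,-1],[[0,0,0],0,-1]])

```text
time_s: 17.7
ee_pos: [0.6457, 0.1085, 0.0056]
eef_rot: [-0.062, 0.998, 0.0, 0.001]
force: [4.1, 0.1, -4.0]
grip_width: 0.0558
```

Call:
servo_tool(motion=[[[1.5,0,0],0,-1],[[0,0,0],0,-1]])

```text
time_s: 17.95
ee_pos: [0.6455, 0.1085, 0.0056]
eef_rot: [-0.062, 0.998, 0.0, 0.002]
force: [7.5, 1.6, -7.5]
grip_width: 0.056
```

```bash
python3 - <<'E'
from h import *
st()
im=robot.camera("scene"); cv2.imwrite("pics/full19.png",im);crop(im,240,250,300,320,9,"pics/s19.png")
E
```

```text
t17.95 tcp [645.5 108.5   5.6] yang 97.15 z [ 0.005  0.    -1.   ] F [ 7.5  1.6 -7.5] w56.0
```

View pics/s19.png

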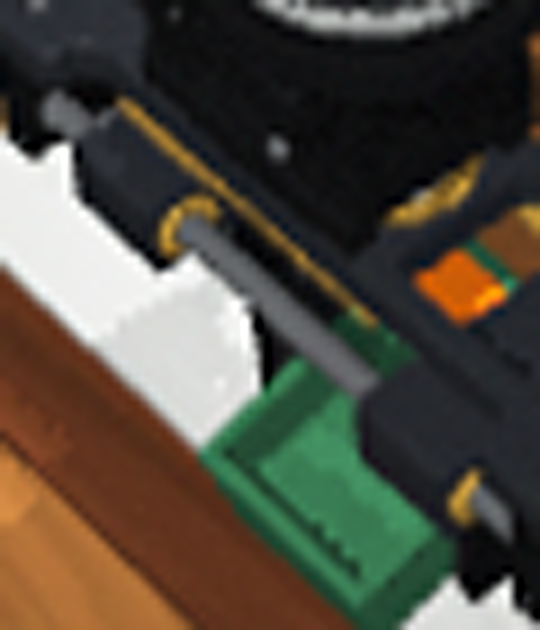

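Call:
servo_tool(motion=[[[-1.5,0,1.5],0,-1],[[0,0,0],0,-0.2],[[0,0,0],0,1],[[0,0,0],0,1],[[0,0,0],0,1],[[0,0,-30],0,1],[[0,0,-40],0,1],[[0,0,0],0,1]])

```text
time_s: 19.0
ee_pos: [0.6476, 0.1086, 0.078]
eef_rot: [-0.062, 0.998, 0.001, 0.003]
force: [-0.0, 0.3, -0.5]
grip_width: 0.0867
```

```bash
python3 - <<'E'
from h import *
st()
im=robot.camera("scene"); cv2.imwrite("pics/full20.png",im);crop(im,230,230,320,330,6,"pics/s20.png")
E
```

```text
t19.00 tcp [647.6 108.6  78. ] yang 97.14 z [ 0.007  0.002 -1.   ] F [-0.   0.3 -0.5] w86.7
```

View pics/s20.png

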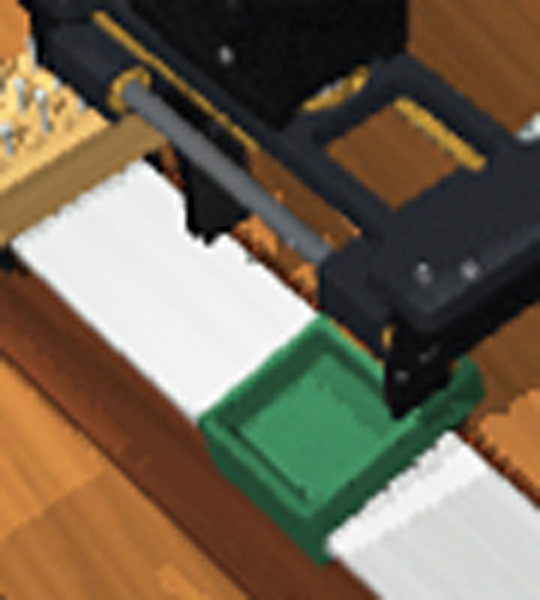

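Call:
servo_tool(motion=[[[16,0,0],0,-1],[[16,0,0],0,-1],[[0,0,0],0,-1],[[0,0,0],0,-1],[[0,0,0],0,-1],[[0,0,0],0,-1],[[0,0,0],0,-1],[[0,0,0],0,-1]])

```text
time_s: 20.05
ee_pos: [0.6131, 0.1044, 0.074]
eef_rot: [-0.062, 0.998, 0.0, 0.0]
force: [-1.1, -0.4, 1.0]
grip_width: 0.015
```

```bash
python3 - <<'E'
from h import *
to(641.5-26*.992,107.9-26*.124)
im=robot.camera("scene"); cv2.imwrite("pics/full21.png",im);crop(im,230,220,330,330,6,"pics/s21.png")
E
```

```text
t20.05 tcp [613.1 104.4  74. ] yang 97.15 z [ 0.  0. -1.] F [-1.1 -0.4  1. ] w15.0
shift tool xy [-2.6 -0. ]
```

View pics/s21.png

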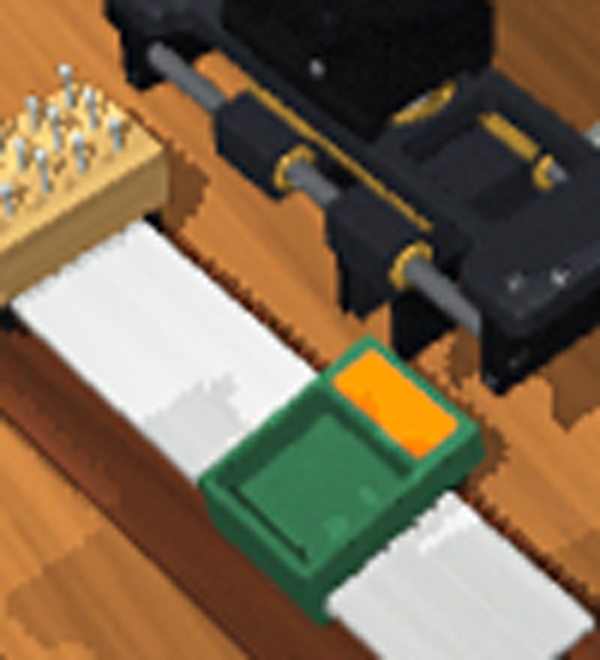

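Call:
servo_tool(motion=[[[-1.5,0,20],0,-1],[[0,0,12],0,-1],[[0,0,6],0,-1],[[0,0,2],0,-1],[[0,0,0],0,-1]])

```text
time_s: 20.72
ee_pos: [0.6149, 0.1045, 0.0341]
eef_rot: [-0.062, 0.998, 0.0, 0.0]
force: [-0.2, -1.1, -0.3]
grip_width: 0.0006
```

Call:
servo_tool(motion=[[[0,0,2],0,-1],[[0,0,2],0,-1],[[0,0,0],0,-1]])

```text
time_s: 21.1
ee_pos: [0.6148, 0.1046, 0.0308]
eef_rot: [-0.062, 0.998, 0.0, 0.0]
force: [-1.7, 0.1, 5.2]
grip_width: 0.0005
```

Call:
servo_tool(motion=[[[0,0,2],0,-1],[[0,0,2],0,-1],[[0,0,0],0,-1]])

```text
time_s: 21.48
ee_pos: [0.6146, 0.1047, 0.0258]
eef_rot: [-0.062, 0.998, 0.0, 0.0]
force: [0.7, -0.7, 0.7]
grip_width: 0.0002
```

Call:
servo_tool(motion=[[[0,0,2],0,-1],[[0,0,1.5],0,-1],[[0,0,0],0,-1]])

```text
time_s: 21.85
ee_pos: [0.6145, 0.1046, 0.0224]
eef_rot: [-0.062, 0.998, 0.0, 0.0]
force: [-0.3, -0.3, 0.9]
grip_width: 0.0003
```

Call:
servo_tool(motion=[[[0,0,1.5],0,-1],[[0,0,0],0,-1]])

```text
time_s: 22.1
ee_pos: [0.6145, 0.1046, 0.0224]
eef_rot: [-0.062, 0.998, 0.0, -0.0]
force: [-3.6, -1.1, 9.6]
grip_width: 0.0005
```

Call:
servo_tool(motion=[[[0,0,0.8],0,-1],[[0,0,0],0,-1],[[0,0,-20],0,-1],[[0,0,-30],0,-1],[[30,0,-30],0,1],[[30,0,0],0,1]])

```text
time_s: 22.85
ee_pos: [0.5569, 0.0971, 0.1035]
eef_rot: [-0.062, 0.998, 0.001, 0.003]
force: [0.1, 0.3, -0.4]
grip_width: 0.0136
```

```bash
python3 - <<'E'
from h import *
st()
im=robot.camera("scene"); cv2.imwrite("pics/full22.png",im);crop(im,230,220,330,330,6,"pics/s22.png")
im=robot.camera("top"); cv2.imwrite("pics/top22.png",im)
a,b=pts(); P=tri(a,b[::-1]); print((P*1000).round(1))
E
```

```text
t22.85 tcp [556.9  97.1 103.5] yang 97.12 z [ 0.006  0.001 -1.   ] F [ 0.1  0.3 -0.4] w13.6
[[ 4.597e+02 -1.404e+02  4.200e+01  0.000e+00]
 [ 4.590e+02 -1.869e+02  4.210e+01  1.000e-01]
 [ 4.603e+02 -2.333e+02  4.280e+01  1.000e-01]
 [ 4.564e+02 -2.804e+02  4.260e+01  1.000e-01]]
```

View pics/s22.png

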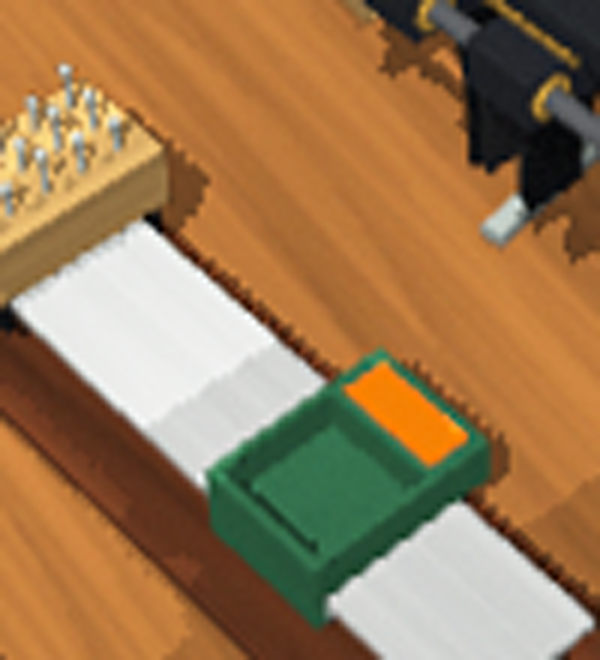

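View pics/top22.png

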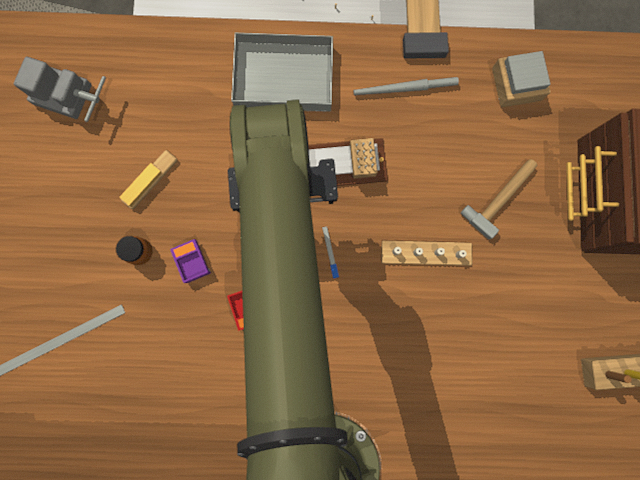

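Call:
servo_tool(motion=[[[25.2,-44.7,0],0,-0.3],[[25.2,-44.7,0],0,-0.3],[[25.2,-44.7,0],0,-0.3],[[25.2,-44.7,0],0,-0.3],[[25.2,-44.7,20],0,-0.3],[[0,0,20],0,-0.3],[[0,0,0],0,-0.3]])

```text
time_s: 23.82
ee_pos: [0.457, -0.1408, 0.0594]
eef_rot: [-0.062, 0.998, 0.0, -0.001]
force: [0.1, 0.6, 0.6]
grip_width: 0.0305
```

```bash
python3 - <<'E'
from h import *
to(459.7,-140.4)
im=robot.camera("scene"); cv2.imwrite("pics/full23.png",im);crop(im,225,130,345,240,5,"pics/s23.png")
q=cv2.imread("pics/full22.png"); uv=np.array([(212,475),(320,565),(490,440),(380,352)])/6-.42+[230,220]
P=plane("scene",uv,.056)*1000;print(P.round(1)); print([np.linalg.norm(P[i]-P[(i+1)%4]).round(1) for i in range(4)])
E
```

```text
t23.82 tcp [ 457.  -140.8   59.4] yang 97.06 z [-0.002 -0.    -1.   ] F [0.1 0.6 0.6] w30.5
shift tool xy [-2.8  0. ]
[[677.8  89.1  56. ]
 [668.5 140.2  56. ]
 [594.1 131.2  56. ]
 [602.8  78.1  56. ]]
[np.float64(51.9), np.float64(75.0), np.float64(53.8), np.float64(75.9)]
```

View pics/s23.png

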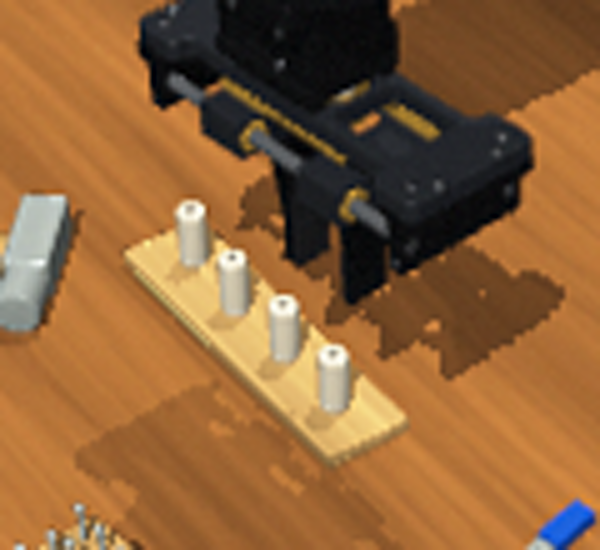

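Call:
servo_tool(motion=[[[-1.5,0,20],0,-0.3],[[0,0,20],0,-0.3],[[0,0,12],0,-0.3],[[0,0,0],0,-0.3],[[0,0,0],0,-0.3]])

```text
time_s: 24.5
ee_pos: [0.4601, -0.1401, 0.009]
eef_rot: [-0.063, 0.998, -0.0, 0.001]
force: [0.3, 0.0, 0.3]
grip_width: 0.0307
```

```bash
python3 - <<'E'
from h import *
to(459.7,-140.4)
im=robot.camera("scene"); cv2.imwrite("pics/full24.png",im);crop(im,250,150,320,230,8,"pics/s24.png")
E
```

```text
t24.50 tcp [ 460.1 -140.1    9. ] yang 97.17 z [ 0.001 -0.    -1.   ] F [0.3 0.  0.3] w30.7
shift tool xy [ 0.5 -0.2]
```

View pics/s24.png

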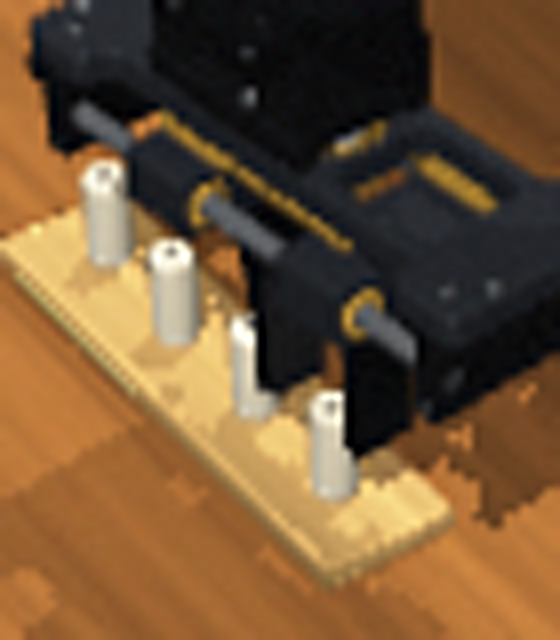

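```bash
python3 - <<'E'
from h import *
s,M=st()
T=s["ee_pos"]+[0,0,.0336]
for dx in(-9.5,0,9.5):
  for dy in(-30,-15,15,30):
    P=T+M[:,0]*dx/1000+M[:,1]*dy/1000
    print(dx,dy,((proj("scene",P)[0]-[250,150]+.44)*8).round(0))
print("bob top",((proj("scene",[.4597,-.1404,.0424])[0]-[250,150]+.44)*8).round(0))
im=cv2.imread("pics/full24.png");crop(im,275,185,305,215,20,"pics/s24b.png")
E
```

```text
t24.55 tcp [ 460.1 -140.2    9. ] yang 97.16 z [ 0.002 -0.    -1.   ] F [ 0.7 -0.2  0.1] w30.4
-9.5 -30 [246. 372.]
-9.5 -15 [278. 395.]
-9.5 15 [341. 443.]
-9.5 30 [374. 467.]
0 -30 [269. 359.]
0 -15 [301. 382.]
0 15 [364. 429.]
0 30 [397. 453.]
9.5 -30 [292. 346.]
9.5 -15 [324. 369.]
9.5 15 [387. 415.]
9.5 30 [420. 439.]
bob top [333. 405.]
```

View pics/s24b.png

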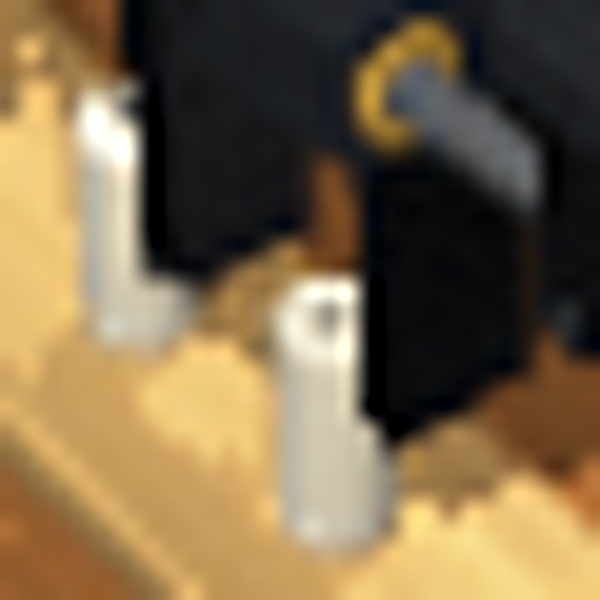

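Call:
servo_tool(motion=[[[0,0,8],0,-0.3],[[0,0,5.5],0,-0.3],[[0,0,0],0,-1],[[0,0,0],0,-1],[[0,0,0],0,-1],[[0,0,0],0,-1],[[0,0,0],0,-1]], newtons=8)

```text
time_s: 25.42
ee_pos: [0.4593, -0.1401, -0.0053]
eef_rot: [-0.062, 0.998, 0.0, 0.0]
force: [-0.2, -0.1, -1.3]
grip_width: 0.0157
```

Call:
servo_tool(motion=[[[0,0,-25],0,-1],[[0,0,-40],0,-1],[[0,0,-40],0,-1],[[-33,32,0],0,-1],[[-33,32,0],0,-1],[[-33,32,0],0,-1],[[-33,32,0],0,-1],[[-33,32,0],0,-1],[[-33,32,0],0,-1],[[-32.5,31.6,0],0,-1]])

```text
time_s: 26.68
ee_pos: [0.6609, 0.1117, 0.0994]
eef_rot: [-0.062, 0.998, 0.0, -0.0]
force: [0.3, -0.4, -0.2]
grip_width: 0.0157
```

Call:
servo_tool(motion=[[[0,0,0],0,-1],[[0,0,20],0,-1],[[0,0,15],0,-1],[[0,0,0],0,-1],[[0,0,0],0,-1]])

```text
time_s: 27.3
ee_pos: [0.6601, 0.1098, 0.0649]
eef_rot: [-0.062, 0.998, 0.0, 0.0]
force: [0.5, 1.2, -1.0]
grip_width: 0.0156
```

```bash
python3 - <<'E'
from h import *
to(660.3,110.4)
im=robot.camera("scene"); cv2.imwrite("pics/full25.png",im);crop(im,230,220,330,330,6,"pics/s25.png")
E
```

```text
t27.30 tcp [660.1 109.8  64.9] yang 97.10 z [ 0.  0. -1.] F [ 0.5  1.2 -1. ] w15.6
shift tool xy [-0.3  0.6]
```

View pics/s25.png

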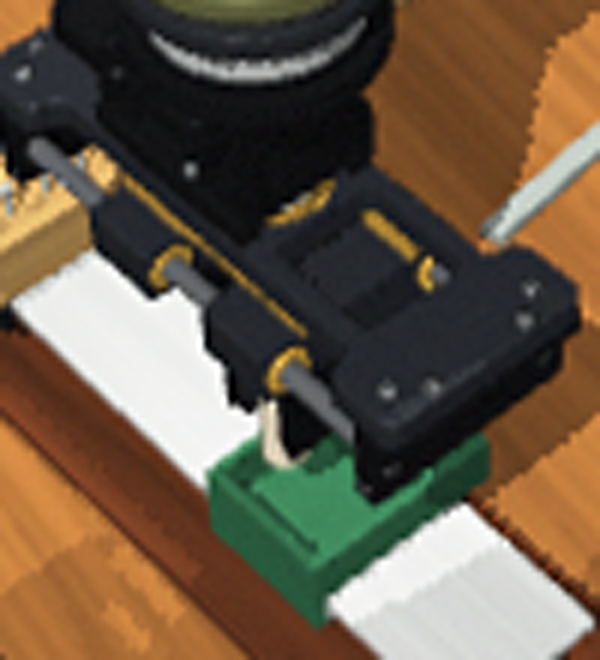

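Call:
servo_tool(motion=[[[0,0,15],0,-1],[[0,0,12],0,-1],[[0,0,8],0,-1],[[0,0,5],0,-1],[[0,0,0],0,-1],[[0,0,0],0,-1]])

```text
time_s: 28.1
ee_pos: [0.6604, 0.1105, 0.025]
eef_rot: [-0.062, 0.998, 0.0, 0.0]
force: [-0.5, 0.7, 0.1]
grip_width: 0.0156
```

Call:
servo_tool(motion=[[[0,0,1],0,-1],[[0,0,0],0,-1]])

```text
time_s: 28.35
ee_pos: [0.6602, 0.1104, 0.0238]
eef_rot: [-0.062, 0.998, 0.0, 0.0]
force: [-1.3, -0.2, 0.1]
grip_width: 0.0157
```

```bash
python3 - <<'E'
from h import *
st()
im=robot.camera("scene"); cv2.imwrite("pics/full26.png",im);crop(im,240,240,320,330,7,"pics/s26.png")
E
```

```text
t28.35 tcp [660.2 110.4  23.8] yang 97.15 z [ 0.  0. -1.] F [-1.3 -0.2  0.1] w15.7
```

View pics/s26.png

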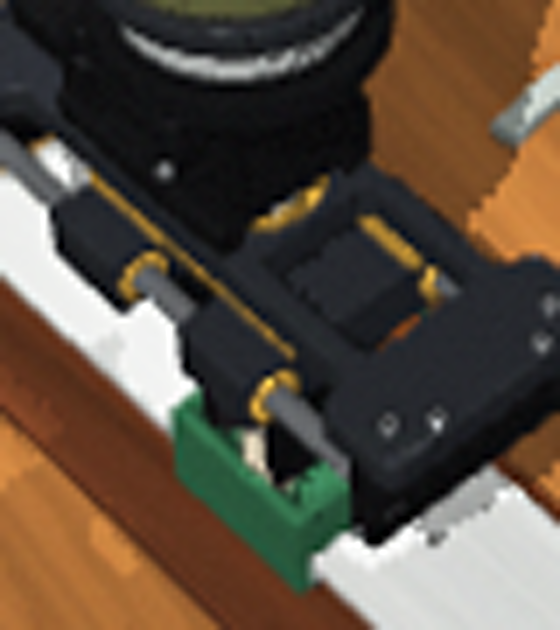

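Call:
servo_tool(motion=[[[0,0,0],0,-0.5],[[0,0,0],0,-0.5],[[0,0,0],0,-0.5],[[0,0,-10],0,-0.4],[[0,0,-20],0,-0.4],[[0,0,-40],0,-0.3],[[0,0,-10],0,-0.3]])

```text
time_s: 29.28
ee_pos: [0.6628, 0.1105, 0.1086]
eef_rot: [-0.062, 0.998, 0.001, 0.004]
force: [0.3, 0.3, 0.3]
grip_width: 0.0297
```

```bash
python3 - <<'E'
from h import *
to(459.0,-186.9)
im=robot.camera("scene"); cv2.imwrite("pics/full27.png",im);crop(im,240,220,320,330,6,"pics/s27.png")
crop(im,225,150,345,240,5,"pics/s27b.png")
E
```

```text
t29.27 tcp [662.8 110.5 108.6] yang 97.14 z [ 0.007  0.002 -1.   ] F [0.3 0.3 0.3] w29.7
shift tool xy [ 239.2 -269.8]
```

View pics/s27.png

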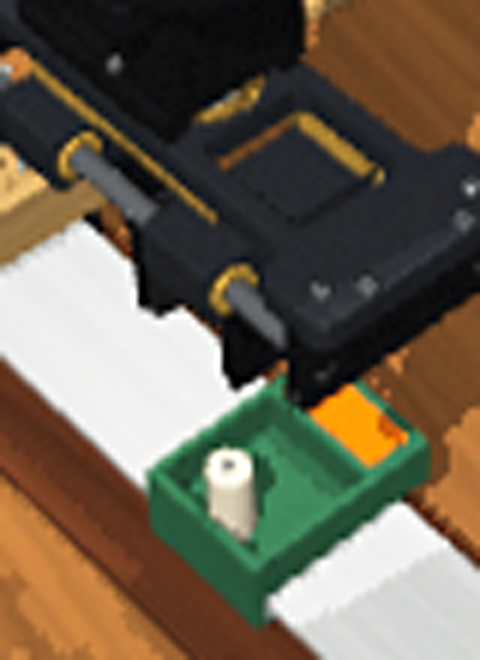

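View pics/s27b.png

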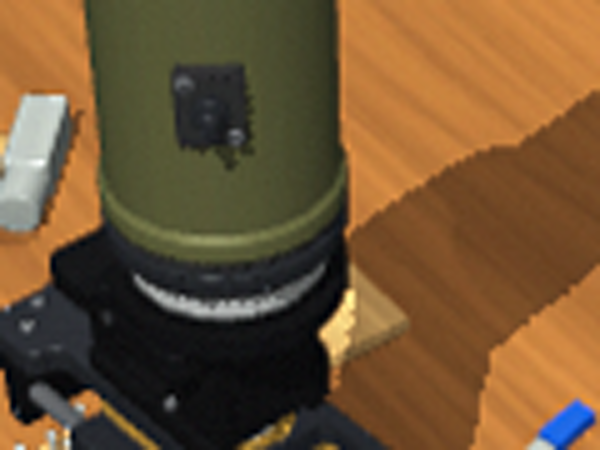

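Call:
servo_tool(motion=[[[29.6,-33.7,0],0,-0.3],[[29.6,-33.7,0],0,-0.3],[[29.6,-33.7,0],0,-0.3],[[29.6,-33.7,0],0,-0.3],[[29.6,-33.7,0],0,-0.3],[[29.6,-33.7,0],0,-0.3],[[29.6,-33.7,0],0,-0.3],[[29.3,-34,20],0,-0.3],[[0,0,30],0,-0.3],[[0,0,0],0,-0.3]])

```text
time_s: 30.58
ee_pos: [0.4565, -0.1864, 0.0518]
eef_rot: [-0.062, 0.998, 0.001, -0.002]
force: [0.3, 0.1, 0.3]
grip_width: 0.0308
```

Call:
servo_tool(motion=[[[0,0,25],0,-0.3],[[0,0,20],0,-0.3],[[0,0,0],0,-0.3],[[0,0,0],0,-0.3]])

```text
time_s: 31.08
ee_pos: [0.4602, -0.1868, 0.0098]
eef_rot: [-0.063, 0.998, -0.0, 0.001]
force: [0.5, -0.6, 0.4]
grip_width: 0.0306
```

```bash
python3 - <<'E'
from h import *
to(459.0,-186.9)
im=robot.camera("scene"); cv2.imwrite("pics/full28.png",im);crop(im,250,150,320,230,8,"pics/s28.png")
E
```

```text
t31.07 tcp [ 460.2 -186.8    9.8] yang 97.20 z [ 0.001 -0.    -1.   ] F [ 0.5 -0.6  0.4] w30.6
shift tool xy [1.2 0. ]
```

View pics/s28.png

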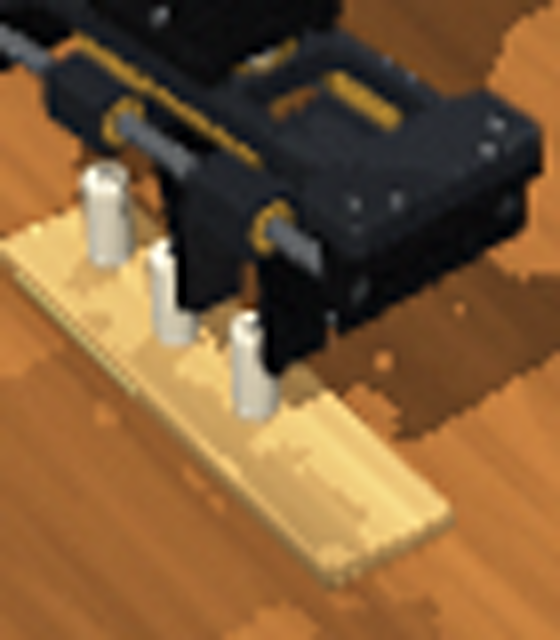

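Same relative view as before the first pick; descend and grip.

Call:
servo_tool(motion=[[[0.5,0,8],0,-0.3],[[0,0,6.3],0,-0.3],[[0,0,0],0,-1],[[0,0,0],0,-1],[[0,0,0],0,-1],[[0,0,0],0,-1],[[0,0,0],0,-1]])

```text
time_s: 32.0
ee_pos: [0.4586, -0.1869, -0.0056]
eef_rot: [-0.062, 0.998, 0.0, 0.0]
force: [0.6, -0.0, -0.5]
grip_width: 0.0154
```

Call:
servo_tool(motion=[[[0,0,-25],0,-1],[[0,0,-45],0,-1],[[0,0,-40],0,-1],[[-30,38.5,0],0,-1],[[-30,38.5,0],0,-1],[[-30,38.5,0],0,-1],[[-30,38.5,0],0,-1],[[-30,38.5,0],0,-1],[[-30,38.5,0],0,-1],[[-31.1,38.8,0],0,-1]])

```text
time_s: 33.25
ee_pos: [0.6351, 0.1085, 0.1043]
eef_rot: [-0.062, 0.998, 0.0, 0.0]
force: [1.2, -0.1, 0.8]
grip_width: 0.0156
```

Call:
servo_tool(motion=[[[0,0,0],0,-1],[[0,0,20],0,-1],[[0,0,20],0,-1],[[0,0,0],0,-1],[[0,0,0],0,-1]])

```text
time_s: 33.88
ee_pos: [0.6344, 0.1063, 0.0644]
eef_rot: [-0.062, 0.998, -0.0, -0.0]
force: [-0.5, 0.0, 0.7]
grip_width: 0.0159
```

```bash
python3 - <<'E'
from h import *
to(634.6,107.1)
im=robot.camera("scene"); cv2.imwrite("pics/full29.png",im);crop(im,240,220,320,330,6,"pics/s29.png")
E
```

```text
t33.88 tcp [634.4 106.3  64.4] yang 97.09 z [-0. -0. -1.] F [-0.5  0.   0.7] w15.9
shift tool xy [-0.3  0.7]
```

View pics/s29.png

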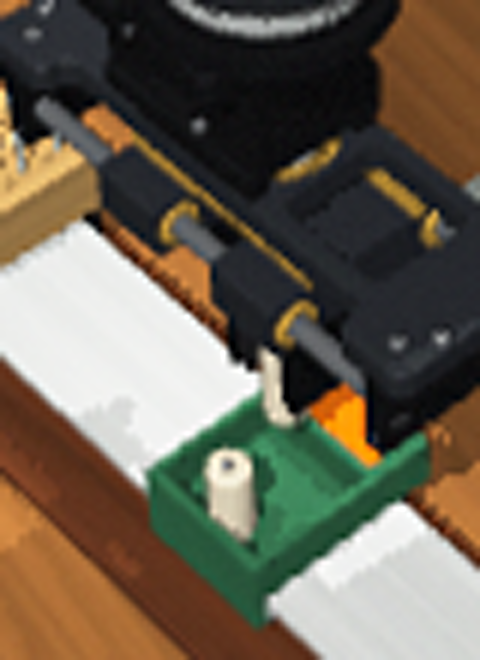

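Call:
servo_tool(motion=[[[0,0,15],0,-1],[[0,0,12],0,-1],[[0,0,8],0,-1],[[0,0,5],0,-1],[[0,0,0],0,-1],[[0,0,0.5],0,-1],[[0,0,0],0,-1]])

```text
time_s: 34.8
ee_pos: [0.6346, 0.1071, 0.0241]
eef_rot: [-0.062, 0.998, 0.0, 0.0]
force: [-0.1, -0.4, -0.0]
grip_width: 0.0155
```

Call:
servo_tool(motion=[[[0,0,0],0,-0.5],[[0,0,0],0,-0.5],[[0,0,0],0,-0.5],[[0,0,-10],0,-0.4],[[0,0,-20],0,-0.4],[[0,0,-40],0,-0.3],[[40,0,-20],0,-0.3],[[50,-40,0],0,-0.3],[[40,-50,0],0,-0.3],[[0,0,0],0,-0.3]])

```text
time_s: 36.05
ee_pos: [0.517, -0.001, 0.1157]
eef_rot: [-0.058, 0.998, 0.001, 0.001]
force: [0.9, 0.7, -0.2]
grip_width: 0.0304
```

```bash
python3 - <<'E'
from h import *
st()
im=robot.camera("scene"); cv2.imwrite("pics/full30.png",im);crop(im,240,240,320,330,6,"pics/s30.png")
cv2.imwrite("pics/top30.png",robot.camera("top"))
E
```

```text
t36.05 tcp [517.   -1.  115.7] yang 96.69 z [ 0.002  0.001 -1.   ] F [ 0.9  0.7 -0.2] w30.4
```

View pics/full30.png

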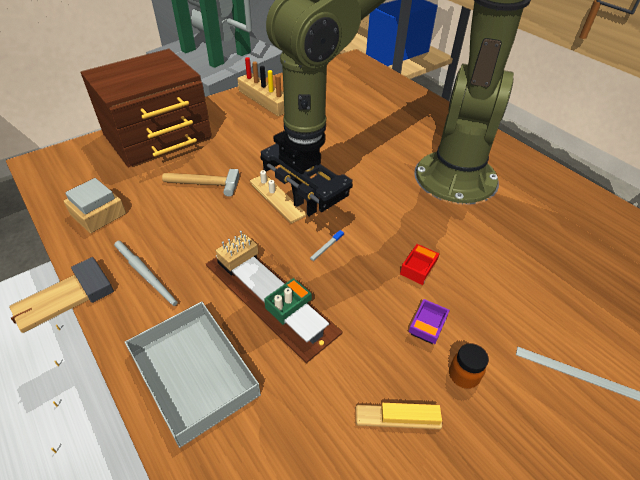

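View pics/s30.png

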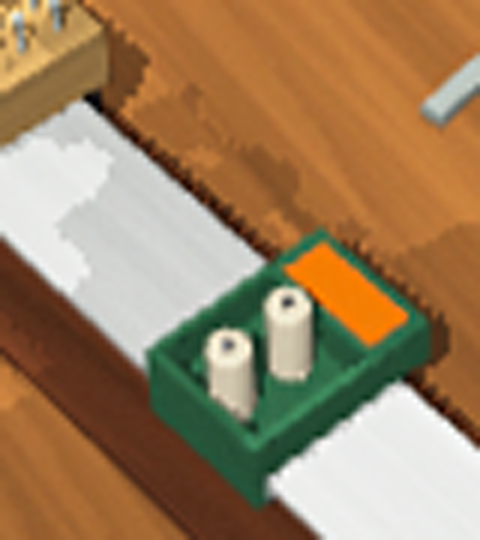

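```bash
python3 - <<'E'
from h import *
t0=cv2.imread("pics/top0.png");t=cv2.imread("pics/top30.png");crop(t,225,120,395,210,4,"pics/t30.png")
# vertical heights of +y rim corners: ray with side plane through tray axis +28
ya=np.radians(97.13);n=np.array([np.cos(ya),np.sin(ya),0]);p0=np.array([.6415,.108,0])+n*.028; pm=np.array([.6415,.108,0])-n*.028
for px,p in(((255,437),p0),((430,325),p0),((150,355),pm),((320,233),pm)):
    print(px,(yplane("scene",np.array(px)/6-.42+[240,240],p,n)*1000).round(1))
d=cv2.absdiff(t0,t).max(2); 
for nm,b in(("jar",(112,230,155,268)),("purple",(168,235,215,285)),("brush",(118,148,180,210)),("tweez",(318,222,345,282)),("hammer",(460,155,540,245))):
    print(nm,(d[b[1]:b[3],b[0]:b[2]]>40).sum())
E
```

```text
(255, 437) [[669.9 139.8  61.1]]
(430, 325) [[593.3 130.2  51.6]]
(150, 355) [[676.   84.1  49.1]]
(320, 233) [[600.6  74.7  50.5]]
jar 0
purple 0
brush 0
tweez 938
hammer 0
```

View pics/t30.png

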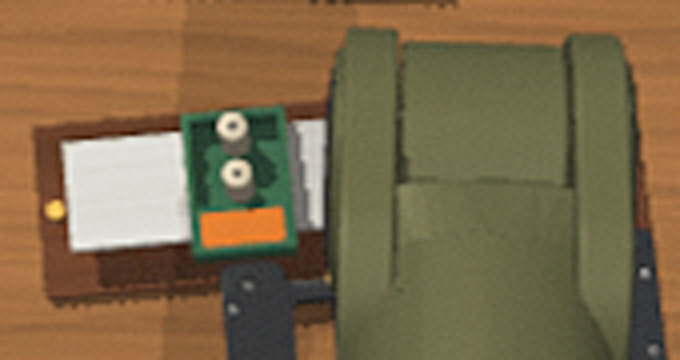

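View pics/top30.png

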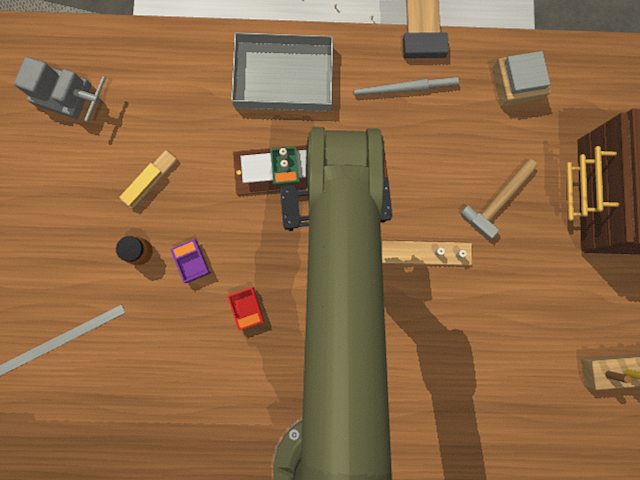

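```bash
python3 - <<'E'
from h import *
t=cv2.imread("pics/top30.png");s=cv2.imread("pics/full30.png");s21=cv2.imread("pics/full21.png")
def orange(im,b):
    x0,y0,x1,y1=b; c=cv2.resize(im[y0:y1,x0:x1],None,fx=6,fy=6,interpolation=cv2.INTER_CUBIC)
    m=cv2.inRange(cv2.cvtColor(c,cv2.COLOR_BGR2HSV),(8,215,170),(20,255,255))
    cc=max(cv2.findContours(m,0,cv2.CHAIN_APPROX_NONE)[0],key=cv2.contourArea)
    M=cv2.moments(cc); return np.array([[M["m10"]/M["m00"],M["m01"]/M["m00"]]])/6-.42+[x0,y0],M["m00"]/36
a=orange(t,(270,165,303,187));b=orange(s,(282,272,315,305))
print(a,b,(tri(a[0],b[0])*1000).round(1))
# rim corners: top view and scene
A=np.array([(182,113),(284,107),(298,248),(193,258)])/4-.375+[225,120]   # lip+y, lip-y, foot-y, foot+y
B=np.array([(255,437),(150,355),(320,233),(430,325)])/6-.42+[240,240]
print((tri(A,B)*1000).round(1))
# tweezers scene diff
s0=cv2.imread("pics/scene0.png");d=cv2.absdiff(s0,s).max(2)
for nm,b in(("tweez",(306,228,348,264)),("red",(398,242,440,285)),("hammer",(160,165,240,198))): print(nm,(d[b[1]:b[3],b[0]:b[2]]>40).sum())
E
```

```text
(array([[292.77590643, 178.74374269]]), 0.2638888888888889) (array([[297.27921888, 288.58211763]]), 138.09722222222223) [[606.1  91.2  38.8   8.4]]
[[6.700e+02 1.385e+02 5.990e+01 1.400e+00]
 [6.774e+02 8.460e+01 5.100e+01 2.000e+00]
 [6.005e+02 7.420e+01 5.000e+01 4.000e-01]
 [5.932e+02 1.300e+02 5.130e+01 0.000e+00]]
tweez 81
red 13
hammer 0
```

```bash
python3 - <<'E'
import cv2,numpy as np
a=cv2.imread("pics/scene0.png")[222:270,300:355];b=cv2.imread("pics/full30.png")[222:270,300:355]
cv2.imwrite("pics/tw.png",cv2.resize(np.hstack([a,b]),None,fx=6,fy=6))
E
```

```text
(no output)
```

View pics/tw.png

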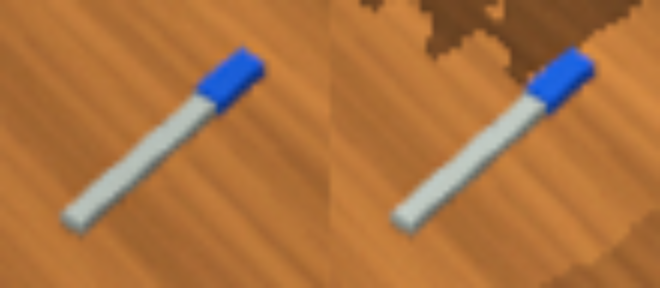

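The tweezers have not moved; the difference there is only the arm's shadow. Handing in.

```bash
python3 -c "
from workcell import robot
print(robot.sign_off())"
```

```text
the job is handed in; nothing more can be done
None
```

The green tray is clipped flat on the rail, with two bobs standing in its pocket and the other two still on the strip. I handed it in at about 36 s; no verdict was reported.

**How it went**
- I gripped the tray near its orange-pad end and let it droop to about 17°. I slid the lip under the far edge until the wall met the strip, where the sideways force rose to about 7.5 N.
- After letting go, the tray stayed leaning. I pressed the orange pad: the force reached about 5 N, dropped away, and the pad came to rest at 22.4 mm reported tool height. That is the height expected for a seated tray, and it took 9.6 N there.
- I then put the two bobs nearest the tray into the pocket.

**Last checks**
- **Tray:** its outline in the scene camera was the same before and after the bobs went in. The pad end measures no higher than the lip end.
- **Bobs:** both stand upright in the pocket.
- **Other tools:** the hammer, jar, brush and purple tray show no change in the pictures, and the tweezers' only difference is the arm's shadow. The red tray showed a small difference (13 pixels) that I did not look into.

**What disagreed**
- **Fingertip height:** the fingertips sat about 34 mm above the reported tool height. My first two closings went over the tray instead of around it. I measured the offset by touching the pad, which pushed on it with up to about 27 N, and corrected for it from then on.
- **First droop:** the tray first drooped to about 60°. I brought it back to about 17–20° by lowering its lip onto the bench.
- **Rim heights:** the two-camera heights scatter from 50 to 60 mm where 56 mm is expected. They rule out a raised foot end but are too coarse to prove the click. The evidence for the click is the press force and the tray staying flat afterwards.
- **Pad height:** measuring the pad's height from both cameras failed because the colour mask did not pick it up in the top view.

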